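# Dock a board carrier behind its gravity catch on the packing line

## Task

Pick up the black board carrier by its yellow grip block and slide it, brass edge first, up the sloping dock from its lower end, so that the carrier's own front edge lifts the red hinged catch. Push gently against the sprung buffer until the catch has dropped behind the carrier, then let go and back away, leaving the carrier locked in the dock. Do not lift the catch with the gripper, do not ram the rigid end stop, and leave the booklets, the carton and the scanner where they are.

Things in the scene. Friction and masses are not known exactly. Their poses are not given: they have to be found in the camera images.
- carrier: Black tray, 100 (its x) x 150 (y) x 16 mm, about 0.35 kg; low parts of a green board rise up to 7 mm above it. A yellow square grip block, 26 x 26 mm, 45 mm tall, stands on the middle of its top (16 to 61 mm above the underside). Origin: centre of the underside, z up; +x points to the brass-strip edge, which enters first. Starts flat on the table, brass edge roughly away from the robot.
- carrier_nose (a point): Middle of the carrier's lower front (brass) edge, 50 mm along +x from its origin, level with the underside.
- carrier_grip (a point): Centre of the yellow grip block, 44 mm above the carrier's underside: the point to grip.
- bed: Aluminium sliding bed of the fixed dock. Origin on its surface, on the centre line, where the docked carrier's rear edge bears on the catch. +x uphill, 30 deg above level, roughly away from the robot (insertion direction); +y left; +z square out of the bed: a tool holding the carrier square leans 30 deg back to the robot. Surface from x = -170 to +120 mm. It carries guides, catch and buffer.
- guide_mouth (a point): Point on the bed at x = -40 mm, on the centre line. From here uphill to x = +114 the grey side guides, 20 mm high, are straight and 155 mm apart (carrier 150); downhill they flare to about 176 mm apart at x = -170. Set the carrier down between the flares with its nose at x = -50 mm or lower (its tail may overhang the low end), lying flat on the bed, then slide it uphill.
- lip_mouth (a point): Point on the bed at x = +2 mm, on the centre line, where the lips on the guides begin. They overhang 9.5 mm on each side (136 mm apart), underside 20 mm above the bed from x = +24 to +114 mm, turned up as a lead-in from +2 to +24. The carrier slides under them and cannot be put in from above.
- buffer (a joint): Orange sprung buffer at the top end, 44 mm wide; value = its travel uphill in m, 0 free, 0.012 with the carrier at the end stop. The nose meets it at bed x = +94 mm; it pushes back with 2 N, rising 0.4 N per mm to 7 N (with weight and friction, pushing the carrier home takes about 10 to 16 N). Docked, it reads 0.001 to 0.006.
- end_stop: Rigid dark end stop, two blocks left and right of the buffer, axes as the bed's; origin on the bed at x = +106 mm, on the centre line, in the plane of the faces that meet the carrier's nose, behind the buffer. Docked at rest the nose is 6 to 11 mm short of it, pressed back against the catch by the buffer, the carrier perhaps a little skewed.
- catch (a joint): Red gravity catch: hinged outside the left guide, 63 mm downhill of the bed origin, 30 mm above the bed. Its ramped tooth hangs over the bed at y = +55 to +69, x = -41 to 0 mm; no spring. Rad: 0 dropped, positive lifted (limit 0.9), about 0.2 to 0.25 on the carrier's top. The nose meets it at x = -35 mm.
- catch_tip (a point): Uphill end of the red catch; with the catch dropped it is at about x = -1, y = +62, z = +6 mm in the bed's frame. It drops once the rear edge is about 2 mm past the bed origin; the end stop leaves about 4 mm more.
- booklets: Bystander: stack of white booklets, 140 x 105 x 42 mm, 0.6 kg, origin under its centre.
- carton: Bystander: open white carton, 170 x 170 x 60 mm, with a raised flap at its far side up to 150 mm high, origin under its centre.
- scanner: Bystander: black hand scanner on a round stand, about 80 mm across and 115 mm high, origin under its foot.

How it is judged:
By the outcome, as a careful person would: the job done as asked, in the order asked, and still so for the second after the job is handed in, with the robot touching nothing.
It also fails if it takes over 72 s, if anything falls off the work surface, if the arm or the gripper's body presses on something with over 40 N, if the wrist force passes 120 N, or if a joint passes its speed limit or range.

## Robot

A 7-joint arm with a two-finger parallel gripper is mounted at the origin on the work surface. World frame = base frame: x ahead of the robot, y to its left, z up, the work surface at z = 0. Lengths are in mm, angles in rad, forces in N, time in s.
With the tool pointing down it reaches from about 400 to 875 mm from the base axis. Payload 4.4 kg.
Tool frame: the origin (TCP) lies midway between the tips of the shut fingers; the grasp point (between the pads) lies 19 mm behind it (ctrl.grip_point_offset is the distance from the TCP to the grasp point, in mm); z points along the fingers, y is the line along which they close (so a half turn about z gives the same grasp; the last joint's range is limited). The gripper opens to 85 mm and grips with 20 to 120 N. Pads are 22 mm wide; open, the fingers measure 114 mm over their backs; the gripper's body (76 mm by 85 mm) begins 54 mm behind the grasp point. The pads swing forward as they close: fully open they stand 13 mm farther back than shut.
Start: joints at [-1.197, 0.628, 0.038, 1.517, -0.027, 0.996, -0.02], TCP at [276.722, 588.169, 231.313] pointing down, gripper open.
Joint ranges: [-3.06, 3.06], [-0.37, 2.12], [-1.25, 1.32], [0.18, 2.47], [-1.1, 4.24], [0.23, 1.98], [-2.94, 2.94]. Speed limits (rad/s): [2.57, 2.57, 3.14, 3.14, 3.14, 3.14, 3.14].

## Interface

Orientations are given as [roll, pitch, yaw] about the fixed x, y, z axes, in that order (R = Rz(yaw) Ry(pitch) Rx(roll)).
In Python, from cell import ctrl, viewer, finish_job gives the robot as it stands (ctrl), with the cameras (viewer) and the job as plain functions.
- The arm moves only by the shell command python3 nudge.py 'ROWS'. ROWS is a JSON list of rows, 1 to 12 of them, each of 7 numbers: dx, dy, dz in mm, then a rotation vector rx, ry, rz in rad, then the finger opening in mm; each row shifts and turns the commanded pose from where the row before left it, along the tool's axes as they then stand; what a row does not reach is not made up. A row lasts 1/10 s, in which the tool goes at most 50 mm and 0.15 rad, less where a joint would pass 70% of its speed; a pose out of reach is approached as far as the arm can. The fingers move at their own pace and stop on an object; the grip force is fixed at half the most. Time passes only in rows, so rows that do not move let the fingers close. It prints the time, the measured TCP pose, the force, the opening and the grip force at its end.
- ctrl.read_state(): the state, without advancing time (a new reading comes with each control period).
- viewer.get_image(name): name is "scene" or "top" or "wrist"; returns the picture (480x640x3 uint8, blue, green, red); there is no depth.
- viewer.calibration(name): a dict with "fx", "fy", "cx", "cy" (pixels), "k1" (the pictures are not rectified: a ray, as slopes to the right and down, at radius r is drawn at 1 + k1 r^2 times it, then the intrinsics apply), "rvec" (rotation vector, rad) and "tvec" (3), from world to camera coordinates, as OpenCV has them; the wrist camera has in their place "hand_eye" (4x4, takes a point from camera to tool coordinates, whose origin is the TCP and whose axes are the flange's). Camera axes: x right, y down, z forward; pixel columns grow to the right and rows downward; lengths in mm; the calibration is good to about 2 mm. A picture is of the moment at which its call begins: read the wrist's pose just before it. calibration takes no time and is no camera call.
- finish_job(): hands the job in; it is judged then, once.
The state is a dict: "clock": time; "qpos": joint angles; "qd": joint speeds; "tau": joint torques, N m; "eef_pos": TCP position; "tool_rot": TCP orientation; "force": force on the tool from outside, world axes, zero at the start; "torque": the same for the moment, N m; "width": finger opening in mm; "gripper_force": force on a finger pad.
Only numpy, scipy, OpenCV 4.12 (cv2) and the standard library are available. Lean on these libraries where they do the work, as an engineer would, in place of code of your own. Each camera call takes 0.05 s, during which the arm holds its last target. There are 200 camera calls.

## Working session

There is one attempt and no reset: what is moved stays moved. The work goes in short steps, Python scripts to look and compute and a shell command to move; the robot and the scene stay as the last step left them, time stands still between calls to the robot, and variables do not carry over. Pictures are saved under pics/ and viewed, at most 12 in all, crops included, and the job is handed in when it is done.

```bash
ls; mkdir -p pics
python3 - <<'E'
from cell import ctrl, viewer, finish_job
import cv2
s=ctrl.read_state();print(s)
for n in("scene","top"):
    cv2.imwrite(f"pics/{n}0.png",viewer.get_image(n));print(viewer.calibration(n))
print(viewer.calibration("wrist"))
E
```

```text
cell.py
nudge.py
pics
{'clock': 0.0, 'qpos': array([-1.19683113,  0.6293075 ,  0.03840662,  1.5183847 , -0.0270105 ,
        0.99629854, -0.01999382]), 'qd': array([-1.73847261e-03, -8.02534036e-04,  1.07165827e-03, -7.35900054e-04,
        3.71644927e-04, -7.81202254e-05,  3.23142571e-04]), 'tau': array([ 2.22579242e-04, -5.63410664e+01,  1.22572079e+00, -1.93454486e+01,
        1.08590358e-02,  1.01749101e-02,  6.60466199e-06]), 'eef_pos': array([276.40628073, 587.60478419, 230.40812901]), 'tool_rot': array([-3.13971112e+00, -6.37586791e-06,  2.70185614e+00]), 'force': array([0.48747639, 1.29234621, 0.03432906]), 'torque': array([ 0.07725182, -0.00911486,  0.05950504]), 'gripper_force': 0.0, 'width': 85.50570900886665}
{'fx': 520.9614472089246, 'fy': 520.9614472089246, 'cx': 327.9173951458389, 'cy': 241.88563998976502, 'k1': -0.11744646590892675, 'rvec': array([ 1.08104755,  2.62348631, -0.72754464]), 'tvec': array([ 380.92186933, -304.7201745 , 1577.14071312])}
{'fx': 440.8430210686509, 'fy': 440.8430210686509, 'cx': 317.3099791937605, 'cy': 238.61135382197588, 'k1': 0.02848712118065281, 'rvec': array([ 2.21321783, -2.15119775,  0.14922181]), 'tvec': array([  12.74317645,  569.35319923, 1032.837678  ])}
{'fx': 359.8192358804262, 'fy': 359.8192358804262, 'cx': 321.9662796313498, 'cy': 242.5287927740009, 'k1': 0.004340450484644542, 'hand_eye': array([[ 3.87923196e-04, -9.45766344e-01, -3.24847459e-01,
         8.47612095e+01],
       [ 9.99999547e-01,  8.43743905e-05,  9.48520767e-04,
         6.94094963e-01],
       [-8.69670212e-04, -3.24847680e-01,  9.45765948e-01,
        -1.42245330e+02],
       [ 0.00000000e+00,  0.00000000e+00,  0.00000000e+00,
         1.00000000e+00]])}
```

View pics/top0.png

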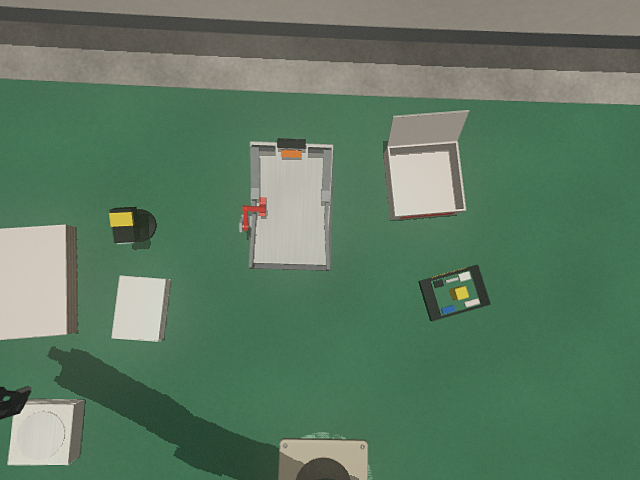

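View pics/scene0.png

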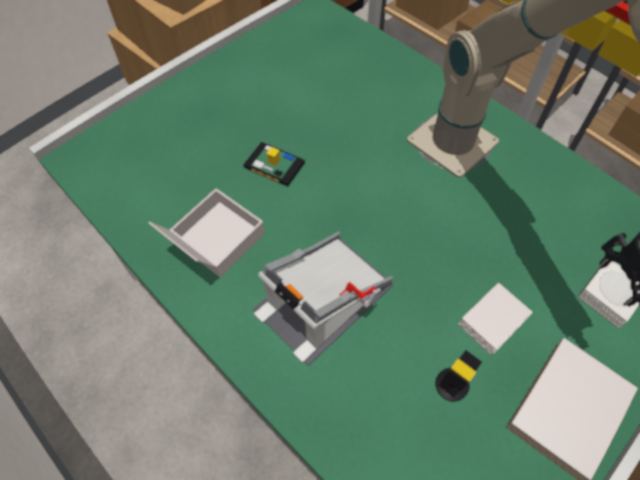

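The top view shows the carrier at (455,293), the dock at x 250–332, y 140–270 with its low end at row 268, and the red catch at (258,208). The scanner and booklets are to the left and the carton is at (425,180). The scene view shows the dock at (325,290) and the carrier at (273,163).

```bash
cat > h.py <<'E'
import numpy as np, cv2
from cell import ctrl, viewer, finish_job
from scipy.spatial.transform import Rotation as Ro
def und(c,uv):
    d=(np.array(uv,float)-[c['cx'],c['cy']])/[c['fx'],c['fy']]
    p=d.copy()
    for _ in range(20): p=d/(1+c['k1']*(p**2).sum(-1,keepdims=True))
    return p
def ray(name,uv,st=None):
    c=viewer.calibration(name); p=und(c,uv); v=np.append(p,1)
    if name=='wrist':
        R=Ro.from_euler('xyz',st['tool_rot']).as_matrix(); H=c['hand_eye']
        return R@H[:3,3]+st['eef_pos'], R@H[:3,:3]@v
    R=Ro.from_rotvec(c['rvec']).as_matrix(); return -R.T@c['tvec'], R.T@v
def onz(name,uv,z,st=None):
    o,d=ray(name,uv,st); return o+d*(z-o[2])/d[2]
def tri(*rs):
    A=0;b=0
    for o,d in rs:
        d=d/np.linalg.norm(d);P=np.eye(3)-np.outer(d,d);A=A+P;b=b+P@o
    x=np.linalg.solve(A,b); return x,[round(float(np.linalg.norm((np.eye(3)-np.outer(d,d)/(d@d))@(x-o))),1) for o,d in rs]
def blobs(m,amin=15):
    n,l,s,c=cv2.connectedComponentsWithStats(m.astype('uint8'))
    return [(c[i].round(1),s[i]) for i in range(1,n) if s[i][4]>=amin]
E
python3 - <<'E'
from h import *
t=cv2.imread('pics/top0.png');s=cv2.imread('pics/scene0.png')
cv2.imwrite('pics/c1.png',cv2.resize(t[130:280,230:350],None,fx=4,fy=4,interpolation=cv2.INTER_CUBIC))
cv2.imwrite('pics/c2.png',cv2.resize(s[225:365,250:400],None,fx=4,fy=4,interpolation=cv2.INTER_CUBIC))
for n,im,(x0,y0,x1,y1) in (('top',t,(400,250,510,340)),('scene',s,(235,135,315,195))):
    h=cv2.cvtColor(im,cv2.COLOR_BGR2HSV)[y0:y1,x0:x1]
    ye=(h[...,0]>18)&(h[...,0]<32)&(h[...,1]>150)&(h[...,2]>140)
    for c,q in blobs(ye): print(n,'yellow',c+[x0,y0],q)
    table=(h[...,0]>60)&(h[...,0]<85)&(h[...,1]>80)&(h[...,2]>60)
    cs=cv2.findContours((~table).astype('uint8'),0,2)[0]; c=max(cs,key=cv2.contourArea)
    r=cv2.minAreaRect(c); b=cv2.boxPoints(r)+[x0,y0]; print(n,r[1],b.round(1).tolist())
    if n=='top':
        for p in b: print(onz('top',p,14).round(1))
E
```

```text
top yellow [461.  292.4] [ 55  36  13  14 128]
top (42.9759521484375, 62.98015594482422) [[417.5, 280.2], [478.0, 262.7], [489.9, 304.0], [429.4, 321.5]]
[ 476.  -218.2   14. ]
[ 522.9 -367.1   14. ]
[ 423.5 -394.8   14. ]
[ 377.7 -247.2   14. ]
scene yellow [272.8 152. ] [32 12 12 10 81]
scene (53.15054702758789, 32.546852111816406) [[242.5, 167.3], [256.1, 137.7], [304.4, 160.0], [290.7, 189.6]]
```

View pics/c1.png

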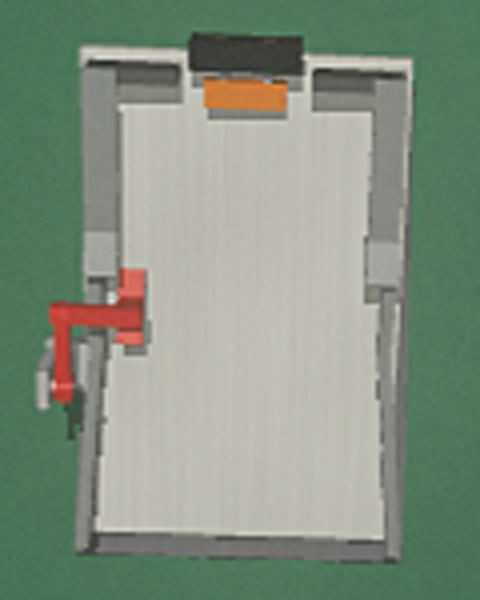

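View pics/c2.png

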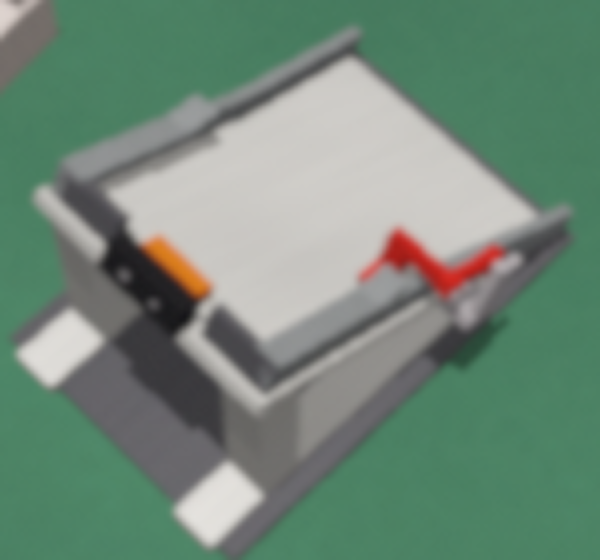

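Crop 1 shows the dock's bed corners: (97,532) and (384,540) at the low end, end-plate corners (80,47) and (412,59), the orange buffer and the red tooth around (130,305). Crop 2 shows the same dock from behind: plate corners (260,408) and (37,195), low guide ends (570,210) and (358,32), bed right-low corner (352,55).

Run:
```python
from h import *
T=lambda u,v:ray('top',(230+(u-1.5)/4,130+(v-1.5)/4))
S=lambda u,v:ray('scene',(250+(u-1.5)/4,225+(v-1.5)/4))
P={}
for n,a,b in (('plateL',(80,47),(260,408)),('plateR',(412,59),(37,195)),('guideLowL',(78,553),(570,210)),('guideLowR',(400,562),(358,32)),('bedLowR',(384,540),(352,55)),('lipStartRtop',(366,300),(216,143)),
 ('buffR',(287,81),(157,238)),('buffL',(205,79),(210,293)),):
    P[n],e=tri(T(*a),S(*b)); print(n,P[n].round(1),e)
d=lambda a,b:P[a]-P[b]
for a,b in (('plateL','guideLowL'),('plateR','guideLowR')):
    v=d(a,b);print('len',np.linalg.norm(v),'yaw',np.degrees(np.arctan2(v[1],v[0])),'slope',np.degrees(np.arctan2(v[2],np.hypot(*v[:2]))))
for a,b in (('plateL','plateR'),('guideLowL','guideLowR'),('buffL','buffR')):
    v=d(a,b);print('w',np.linalg.norm(v),'yaw',np.degrees(np.arctan2(-v[0],v[1])),v[2])
y,e=tri(ray('top',(461,292.4)),ray('scene',(272.8,152)));print('yellow',y,e, onz('top',(461,292.4),58))
```

```text
plateL [759.5 182.4 164.3] [1.0, 1.0]
plateR [759.8   4.8 164. ] [0.8, 0.8]
guideLowL [495.1 186.7  35.8] [2.3, 2.3]
guideLowR [493.9  -2.6  29. ] [0.0, 0.0]
bedLowR [507.4   6.4  25.7] [0.9, 0.9]
lipStartRtop [641.   22.7  96. ] [2.0, 2.0]
buffR [737.4  74.6 181. ] [3.1, 3.1]
buffL [738.3 117.5 177.4] [2.7, 2.7]
len 294.07273770970016 yaw -0.9186888635377051 slope 25.916576307134463
len 298.3403126892293 yaw 1.6110572230615592 slope 26.92245503674418
w 177.6059953626018 yaw 0.07946835394936652 0.27181604798639114
w 189.451893745908 yaw -0.3602786155053636 6.827565312456077
w 43.02591233279139 yaw -1.1480283129041988 -3.632559843566156
yellow [ 450.42504    -307.85706423   63.40307977] [1.2, 1.2] [ 449.7650691  -308.76534999   58.        ]
```

```bash
python3 nudge.py '[[-41,-25,-8,0,0,0,85],[-41,-25,-8,0,0,0,85],[-41,-25,-8,0,0,0,85],[-41,-25,-8,0,0,0,85],[-41,-25,-8,0,0,0,85],[-41,-25,-8,0,0,0,85],[-41,-25,-8,0,0,0,85],[-41,-25,-8,0,0,0,85],[-41,-25,-8,0,0,0,85],[-41,-25,-8,0,0,0,85],[-41,-25,-8,0,0,0,85],[-41,-25,-8,0,0,0,85]]'; python3 nudge.py '[[0,0,0,0,0,0.15,85],[0,0,0,0,0,0.15,85],[0,0,0,0,0,0.15,85],[0,0,0,0,0,0.15,85],[0,0,0,0,0,0.15,85],[0,0,0,0,0,0.15,85],[0,0,0,0,0,0.15,85],[0,0,0,0,0,0.15,85],[0,0,0,0,0,0.15,85],[0,0,0,0,0,0.15,85],[0,0,0,0,0,0.15,85],[0,0,0,0,0,0.15,85]]';python3 nudge.py '[[0,0,0,0,0,0.15,85],[0,0,0,0,0,0.15,85],[0,0,0,0,0,0.15,85],[0,0,0,0,0,0.15,85],[0,0,0,0,0,0.15,85],[0,0,0,0,0,0.15,85],[0,0,0,0,0,0,85],[0,0,0,0,0,0,85]]'
python3 - <<'E'
from h import *
s=ctrl.read_state();print(s['qpos'].round(2),s['eef_pos'],s['tool_rot'])
im=viewer.get_image('wrist');cv2.imwrite('pics/w1.png',im)
np.save('w1.npy',np.r_[s['eef_pos'],s['tool_rot']])
E
```

```text
clock: 1.3
eef_pos: [594.7, 105.4, 327.4]
tool_rot: [-3.141, -0.001, 2.702]
force: [0.9, 0.6, -0.5]
width: 85.2
gripper_force: 0.0
clock: 2.5
eef_pos: [593.8, 107.3, 326.8]
tool_rot: [-3.141, 0.001, 0.896]
force: [0.5, -0.3, -0.3]
width: 85.1
gripper_force: 0.0
clock: 3.3
eef_pos: [593.9, 107.4, 326.9]
tool_rot: [3.141, 0.001, 0.005]
force: [1.0, -0.1, 0.2]
width: 85.3
gripper_force: 0.0
[-0.7   0.58  0.82  1.54 -0.44  1.22 -1.38] [593.93390813 107.40719734 326.88960325] [3.14126468e+00 8.20560364e-04 5.48737692e-03]
```

View pics/w1.png

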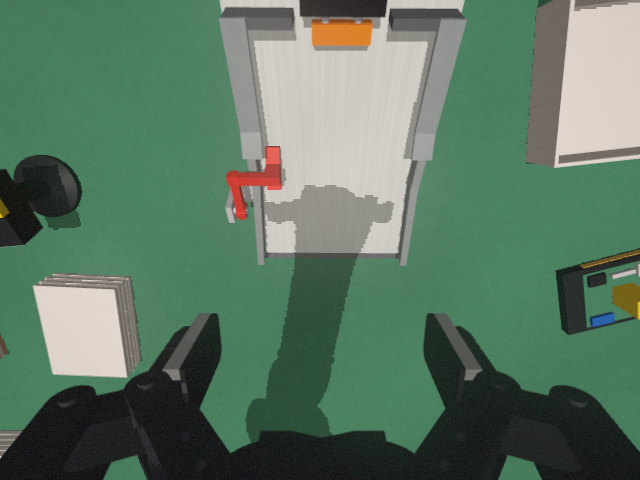

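The wrist view shows the dock: bed low edge at row ~253 from (266,254) to (403,254), lip starts at (243..262,159) and (413..433,159), buffer front bottom edge at row ~46 cols 312–371, and the catch tooth at (274,168).

Run:
```python
from h import *
w=np.load('w1.npy');st={'eef_pos':w[:3],'tool_rot':w[3:]}
W=lambda u,v:ray('wrist',(u,v),st)
T=lambda u,v:ray('top',(230+(u-1.5)/4,130+(v-1.5)/4))
S=lambda u,v:ray('scene',(250+(u-1.5)/4,225+(v-1.5)/4))
im=cv2.imread('pics/w1.png');g=im.min(2).astype(int)
for r in (215,235,245): # bed side edges
    q=np.where(g[r]>100)[0]; q=q[(q>240)&(q<430)]; print(r,q.min(),q.max())
for c in (275,280,370,390): q=np.where(g[230:262,c]>110)[0]; print('low',c,230+q.max())
t=cv2.imread('pics/top0.png').min(2)
for r in (240,250,260): q=np.where(t[r,240:340]>130)[0]+240; print('t',r,q.min(),q.max())
for c in (260,290,320): q=np.where(t[255:275,c]>130)[0]+255; print('t',c,q.max())
for n,a,b in (('bedLowL',(266,253.5),(97,533)),('bedLowR',(403,253.5),(384,540)),('lipL_in',(262,159),(121,278)),('lipR_out',(433,160),(402,294)),('lipR_in',(413,160),(366,290)),('buffL',(312,21),(205,79)),('buffR',(371,21),(287,81)),('stopR',(462,10),(412,59)),('tooth up R',(281,147),(146,268)),('tooth low R',(281,189),(143,345))):
    print(n,*[x if isinstance(x,list) else x.round(1) for x in tri(W(*a),T(*b))])
```

```text
215 254 414
235 255 410
245 256 409
low 275 254
low 280 256
low 370 253
low 390 255
t 240 251 328
t 250 250 327
t 260 250 328
t 260 262
t 290 263
t 320 264
bedLowL [506.8 181.3  19.2] [1.6, 1.6]
bedLowR [508.3   4.   23.6] [3.3, 3.3]
lipL_in [641.6 162.  130.8] [2.1, 2.1]
lipR_out [640.1   4.4 120.2] [1.2, 1.2]
lipR_in [640.6  24.6 125.3] [1.1, 1.1]
buffL [749.1 117.2 147.8] [0.1, 0.1]
buffR [747.5  72.3 155.2] [0.1, 0.1]
stopR [755.6   6.5 165.8] [3.1, 3.1]
tooth up R [651.3 148.5 110. ] [0.0, 0.0]
tooth low R [609.  149.9 102.2] [0.8, 0.8]
```

```bash
python3 nudge.py '[[-14,41,10,0,0,0,85],[-14,41,10,0,0,0,85],[-14,41,10,0,0,0,85],[-14,41,10,0,0,0,85],[-14,41,10,0,0,0,85],[-14,41,10,0,0,0,85],[-14,41,10,0,0,0,85],[-14,41,10,0,0,0,85],[-14,41,10,0,0,0,85],[-14,41,10,0,0,0,85],[0,0,0,0,0,-0.14,85],[0,0,0,0,0,-0.135,85]]';  python3 nudge.py '[[0,0,0,0,0,0,85],[0,0,0,0,0,0,85],[0,0,0,0,0,0,85]]'
cat > look.py <<'E'
from h import *
import sys
s=ctrl.read_state();im=viewer.get_image('wrist');cv2.imwrite('pics/%s.png'%sys.argv[1],im)
print(s['qpos'].round(2),s['eef_pos'].round(1),s['tool_rot'].round(3))
h=cv2.cvtColor(im,cv2.COLOR_BGR2HSV)
ye=(h[...,0]>18)&(h[...,0]<32)&(h[...,1]>150)&(h[...,2]>190)
for c,q in blobs(ye,100): print('yellow',c,q,onz('wrist',c,61,s).round(1))
table=(h[...,0]>60)&(h[...,0]<85)&(h[...,1]>80)&(h[...,2]>40)
for c in cv2.findContours((~table[:360]).astype('uint8'),0,2)[0]:
    if cv2.contourArea(c)>3000:
        r=cv2.minAreaRect(c);b=cv2.boxPoints(r);p=np.array([onz('wrist',x,16,s) for x in b]).round(1);print('rect',r[1],b.round(0).tolist(),p[:,:2].tolist(),p.mean(0))
E
python3 look.py w2
```

```text
clock: 4.55
eef_pos: [453.7, -304.9, 227.1]
tool_rot: [3.141, 0.001, 0.281]
force: [-0.2, 0.0, -0.4]
width: 85.4
gripper_force: 0.0
clock: 4.85
eef_pos: [455.1, -302.7, 227.4]
tool_rot: [-3.142, -0.0, 0.276]
force: [-0.4, -0.3, -0.4]
width: 85.0
gripper_force: 0.0
[ 0.11  0.56  0.65  1.83 -0.43  0.9  -0.33] [ 455.1 -302.7  227.4] [-3.142 -0.     0.276]
yellow [328.2 224.3] [314 211  29  28 768] [ 451.4 -308.2   61. ]
rect (102.67916870117188, 155.10760498046875) [[249.0, 162.0], [404.0, 154.0], [409.0, 257.0], [254.0, 265.0]] [[478.3, -221.4], [525.8, -362.6], [428.1, -403.9], [375.2, -248.8]] [ 451.85  -309.175   16.   ]
```

View pics/w2.png

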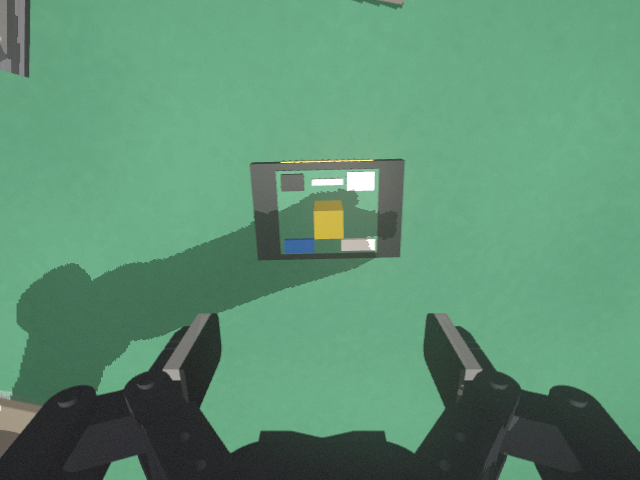

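The picture shows the carrier with its brass edge at the top, front edge from (251,163) to (404,159), rear edge from (257,259) to (401,257), and the grip block's top centred at (328,224).

Run:
```python
from h import *
s=ctrl.read_state()
im=cv2.imread('pics/w2.png');h=cv2.cvtColor(im,cv2.COLOR_BGR2HSV)
table=((h[...,0]>60)&(h[...,0]<85)&(h[...,1]>80)&(h[...,2]>40))
pts=[];
for lo,hi,z in ((140,200,16),):
    for c in list(range(258,280,3))+list(range(378,400,3)):
        r=lo+np.where(~table[lo:hi,c])[0].min(); pts.append(onz('wrist',(c,r),z,s)[:2])
p=np.array(pts);vx,vy,_,_=cv2.fitLine(p.astype('float32'),2,0,.01,.01).ravel()
print('yaw front',np.arctan2(-vx,vy) if vy>0 else np.arctan2(vx,-vy), p.mean(0))
R=Ro.from_euler('xyz',s['tool_rot']).as_matrix()
print('delta tool',R.T@(np.array([451.2,-308.3,26])-s['eef_pos']))
```

```text
yaw front 0.30626076 [ 500.42762693 -294.90679188]
delta tool [ -5.29348236   4.30668834 201.33874048]
```

```bash
python3 nudge.py '[[-5,4,30,0,0,-0.025,85],[0,0,40,0,0,0,85],[0,0,40,0,0,0,85],[0,0,30,0,0,0,85],[0,0,20,0,0,0,85],[0,0,20,0,0,0,85],[0,0,14,0,0,0,85],[0,0,7,0,0,0,85],[0,0,0,0,0,0,85],[0,0,0,0,0,0,85]]'
python3 - <<'E'
from h import *
s=ctrl.read_state()
R=Ro.from_euler('xyz',s['tool_rot']).as_matrix()
print('delta tool',R.T@(np.array([451.2,-308.3,26])-s['eef_pos']),s['force'])
E
```

```text
clock: 5.9
eef_pos: [451.6, -308.6, 26.9]
tool_rot: [3.141, -0.001, 0.302]
force: [-0.3, -0.6, 0.2]
width: 84.6
gripper_force: 0.0
delta tool [-0.26582155 -0.37996295  0.87452326] [-0.30187505 -0.57807709  0.16598464]
```

```bash
python3 nudge.py '[[0,0,0.5,0,0,0,40],[0,0,0,0,0,0,30],[0,0,0,0,0,0,24],[0,0,0,0,0,0,15],[0,0,0,0,0,0,0],[0,0,0,0,0,0,0],[0,0,0,0,0,0,0],[0,0,0,0,0,0,0],[0,0,0,0,0,0,0],[0,0,0,0,0,0,0]]'; python3 nudge.py '[[0,0,-5,0,0,0,0],[0,0,-15,0,0,0,0],[0,0,-30,0,0,0,0],[0,0,-40,0,0,0,0],[0,0,-40,0,0,0,0],[0,0,-40,0,0,0,0],[0,0,-40,0,0,0,0],[0,0,-10,0,0,0,0],[0,0,0,0,0,0,0],[0,0,0,0,0,0,0]]'; python3 -c "
from h import *
s=ctrl.read_state();print(s['qpos'].round(2),s['force'].round(1),s['torque'].round(2))"
```

```text
clock: 6.9
eef_pos: [451.6, -308.9, 26.3]
tool_rot: [3.14, -0.001, 0.301]
force: [0.3, -1.3, 5.5]
width: 25.2
gripper_force: 60.4
clock: 7.9
eef_pos: [450.2, -306.8, 243.9]
tool_rot: [-3.138, 0.002, 0.302]
force: [-0.2, 0.4, -4.8]
width: 25.1
gripper_force: 59.7
[ 0.11  0.54  0.67  1.81 -0.41  0.94 -0.31] [-0.2  0.4 -4.8] [0.03 0.   0.01]
```

```bash
python3 nudge.py '[[0,0,0,0,0,0.15,0],[0,0,0,0,0,0.147,0],[0,0,0,0,0.131,0,0],[0,0,0,0,0.131,0,0],[0,0,0,0,0.131,0,0],[0,0,0,0,0.131,0,0],[0,0,0,0,0,0,0],[0,0,0,0,0,0,0]]'
cat > tgt.py <<'E'
from h import *
import sys
O=np.array([654,93.5,108.]);RB=Ro.from_euler('xyz',[0,-np.pi/6,0.005]).as_matrix()
def rep(t=None):
    s=ctrl.read_state();R=Ro.from_euler('xyz',s['tool_rot']).as_matrix()
    RT=RB@np.diag([1,-1,-1.])
    print('TCP in bed',(RB.T@(s['eef_pos']-O)).round(1),'rot err(tool)',Ro.from_matrix(R.T@RT).as_rotvec().round(3),'F bed',(RB.T@s['force']).round(1),'T',(RB.T@s['torque']).round(2),'q',s['qpos'].round(2),'w',round(s['width'],1))
    if t is not None: print('delta tool',(R.T@(O+RB@np.array(t)-s['eef_pos'])).round(1))
if __name__=='__main__': rep([float(a) for a in sys.argv[1:]] or None)
E
python3 tgt.py -115 0 100
```

```text
clock: 8.7
eef_pos: [451.5, -308.3, 242.5]
tool_rot: [-3.132, -0.468, 0.001]
force: [1.3, 0.4, -3.0]
width: 25.5
gripper_force: 60.3
TCP in bed [-109.8 -400.8  218.7] rot err(tool) [-0.008  0.055 -0.004] F bed [-0.3  0.4 -3.2] T [-0.01  0.82  0.07] q [ 0.53  0.37  0.3   2.14 -1.01  0.53  0.09] w 25.5
delta tool [-2.000e-01 -3.999e+02  1.220e+02]
```

```bash
python3 nudge.py '[[0,-20,0,0,0,0,0],[0,-40,0,0,0,0,0],[0,-45,0,0,0,0,0],[0,-45,0,0,0,0,0],[0,-45,0,0,0,0,0],[0,-45,0,0,0,0,0],[0,-45,0,0,0,0,0],[0,-45,0,0,0,0,0],[0,-45,0,0,0,0,0],[0,-25,0,0,0,0,0],[0,0,0,0,0.05,0,0],[0,0,0,0,0,0,0]]'; python3 tgt.py -115 0 90
```

```text
clock: 9.9
eef_pos: [456.6, -3.9, 266.2]
tool_rot: [-3.135, -0.486, 0.015]
force: [-0.1, -0.1, -3.4]
width: 25.0
gripper_force: 60.5
TCP in bed [-92.3 -96.4 236. ] rot err(tool) [-0.011  0.037  0.008] F bed [-1.8 -0.1 -2.9] T [-0.04  0.82 -0.05] q [-0.87  0.21  0.97  2.42 -1.1   0.23 -0.47] w 25.0
delta tool [-16.4 -94.9 147.8]
```

```bash
python3 nudge.py '[[0,-15,25,0,0,0,0],[0,-15,30,0,0,0,0],[0,-15,30,0,0,0,0],[0,-15,25,0,0,0,0],[0,-15,10,0,0,0,0],[0,-15,0,0,0,0,0],[0,0,0,0,0,0,0],[0,0,0,0,0,0,0]]'; python3 tgt.py -115 0 90
```

```text
clock: 10.7
eef_pos: [519.3, 86.3, 209.2]
tool_rot: [-3.141, -0.411, 0.009]
force: [-0.4, -0.0, -3.0]
width: 25.4
gripper_force: 60.6
TCP in bed [-66.1  -6.5 155. ] rot err(tool) [-0.002  0.113  0.004] F bed [-1.9 -0.  -2.4] T [-0.01  0.71 -0.04] q [-0.81  0.44  0.72  2.27 -1.09  0.24 -0.73] w 25.4
delta tool [-41.3  -6.5  70.1]
```

```bash
cat > kin.py <<'E'
import numpy as np, itertools
from scipy.optimize import least_squares
from scipy.spatial.transform import Rotation as Ro
D=[([-1.197,.629,.038,1.518,-.027,.996,-.02],(276.4,587.6,230.4),(-3.14,0,2.702)),
([-0.7,.58,.82,1.54,-.44,1.22,-1.38],(593.9,107.4,326.9),(3.141,.001,.0055)),
([.11,.56,.65,1.83,-.43,.9,-.33],(455.1,-302.7,227.4),(-3.142,0,.276)),
([.11,.54,.67,1.81,-.41,.94,-.31],(450.2,-306.8,243.9),(-3.138,.002,.302)),
([.53,.37,.3,2.14,-1.01,.53,.09],(451.5,-308.3,242.5),(-3.132,-.468,.001)),
([-.87,.21,.97,2.42,-1.1,.23,-.47],(456.6,-3.9,266.2),(-3.135,-.486,.015)),
([-.81,.44,.72,2.27,-1.09,.24,-.73],(519.3,86.3,209.2),(-3.141,-.411,.009))]
E=lambda ax,a:Ro.from_euler(ax,a).as_matrix()
def fk(q,p,sg):
    R=E('z',p[8]);x=np.zeros(3)
    for i,(ax,off) in enumerate((('z',(0,0,p[0])),('y',(0,0,0)),('z',(p[1],0,p[2])),('y',(p[3],0,p[4])),('z',(p[5],0,0)),('y',(p[6],0,0)),('z',(0,0,p[7])))):
        R=R@E(ax,sg[i]*q[i]); x=x+R@np.array(off)
    return x,R@E('z',p[9])
def res(p,sg):
    r=[]
    for q,x,e in D:
        X,R=fk(q,p,sg);r+=list(X-x)+list(400*Ro.from_matrix(R.T@E('xyz',e)).as_rotvec())
    return np.array(r)
if __name__=='__main__':
    best=None
    for s in itertools.product((1,-1),repeat=4):
        sg=(s[0],1,s[1],1,s[2],1,s[3])
        for y in (0,1.57,3.14,-1.57):
            f=least_squares(res,[330,0,380,0,380,0,50,250,0,y],args=(sg,))
            if best is None or f.cost<best[0]: best=(f.cost,sg,f.x)
    c,sg,p=best;print(c,sg,p.round(2).tolist(),'rms',np.sqrt(2*c/42));print(res(p,sg).reshape(-1,6).round(0))
    np.savez('kin.npz',p=p,sg=sg)
E
python3 kin.py
```

```text
160.32894563016015 (-1, 1, -1, 1, -1, 1, -1) [344.41, 14.36, 545.32, 2.84, 380.39, -7.68, 2.69, 340.93, -0.03, 1.54] rms 2.763098206121942
[[-5.  4.  3.  0. -0. -0.]
 [-2. -7. -0. -0.  2. -3.]
 [ 2.  5. -2. -3. -1.  1.]
 [ 1.  2. -1. -1. -1. -1.]
 [ 3. -4.  1.  6. -1.  2.]
 [-1.  0.  1.  8. -1.  2.]
 [-2. -1. -2.  4. -0. -0.]]
```

```bash
cat > ik.py <<'E'
from kin import *
k=np.load('kin.npz');p=k['p'];sg=k['sg']
lo=np.array([-3.06,-.37,-1.25,.18,-1.1,.23,-2.94]);hi=np.array([3.06,2.12,1.32,2.47,4.24,1.98,2.94])
O=np.array([654,93.5,108.]);RB=E('xyz',[0,-np.pi/6,0.005])
def ik(x,R,q0,w=0.5):
    f=lambda q:np.r_[(lambda X,Q:np.r_[X-x,400*Ro.from_matrix(Q.T@R).as_rotvec()])(*fk(q,p,sg)), w*(q-q0)]
    s=least_squares(f,np.clip(q0,lo+.02,hi-.02),bounds=(lo+.01,hi-.01));return s.x,np.linalg.norm(f(s.x)[:6])
def margin(q):return np.minimum(q-lo,hi-q).min()
if __name__=='__main__':
    rng=np.random.default_rng(0)
    for flip in (0,1):
        RT=RB@(np.diag([1,-1,-1.]) if not flip else np.diag([-1,1,-1.]))
        sol=[]
        for _ in range(60):
            q0=rng.uniform(lo,hi);q,e=ik(O+RB@np.array([-60,0,26]),RT,q0,.05)
            if e<3: sol.append((margin(q),q))
        sol.sort(key=lambda t:-t[0]);print('flip',flip,len(sol))
        for m,q in sol[:6]:
            ms=[]
            for b in ((-115,0,90),(-115,0,26),(-60,0,26),(0,0,26),(56,0,26)):
                q2,e=ik(O+RB@np.array(b),RT,q,.3);ms.append((round(margin(q2),2),round(e,1)))
            print(q.round(2),ms)
E
python3 ik.py
```

```text
flip 0 32
[ 0.05  0.7  -0.42  2.24  2.27  0.46  2.29] [(np.float64(0.04), np.float64(0.0)), (np.float64(0.1), np.float64(0.0)), (np.float64(0.23), np.float64(0.0)), (np.float64(0.01), np.float64(0.0)), (np.float64(0.01), np.float64(8.6))]
[ 0.15  0.74 -0.56  2.25  2.17  0.54  2.41] [(np.float64(0.04), np.float64(0.0)), (np.float64(0.1), np.float64(0.0)), (np.float64(0.22), np.float64(0.0)), (np.float64(0.15), np.float64(0.0)), (np.float64(0.01), np.float64(8.6))]
[ 0.26  0.8  -0.74  2.25  2.08  0.66  2.54] [(np.float64(0.03), np.float64(0.0)), (np.float64(0.1), np.float64(0.0)), (np.float64(0.22), np.float64(0.0)), (np.float64(0.14), np.float64(0.0)), (np.float64(0.01), np.float64(8.6))]
[ 0.32  0.84 -0.83  2.25  2.05  0.73  2.6 ] [(np.float64(0.03), np.float64(0.0)), (np.float64(0.1), np.float64(0.0)), (np.float64(0.22), np.float64(0.0)), (np.float64(0.1), np.float64(0.0)), (np.float64(0.01), np.float64(8.6))]
[ 0.37  0.9  -0.94  2.25  2.02  0.82  2.66] [(np.float64(0.03), np.float64(0.0)), (np.float64(0.1), np.float64(0.0)), (np.float64(0.22), np.float64(0.0)), (np.float64(0.06), n
[... 965 characters left out ...]
loat64(0.0))]
[ 0.1   0.72 -0.49  2.25  2.21  0.5  -0.78] [(np.float64(0.04), np.float64(0.0)), (np.float64(0.1), np.float64(0.0)), (np.float64(0.22), np.float64(0.0)), (np.float64(0.08), np.float64(0.0)), (np.float64(0.22), np.float64(0.0))]
[ 0.11  0.72 -0.49  2.25  2.21  0.5  -0.78] [(np.float64(0.04), np.float64(0.0)), (np.float64(0.1), np.float64(0.0)), (np.float64(0.22), np.float64(0.0)), (np.float64(0.08), np.float64(0.0)), (np.float64(0.22), np.float64(0.0))]
[ 0.16  0.74 -0.58  2.25  2.16  0.55 -0.71] [(np.float64(0.04), np.float64(0.0)), (np.float64(0.1), np.float64(0.0)), (np.float64(0.22), np.float64(0.0)), (np.float64(0.17), np.float64(0.0)), (np.float64(0.27), np.float64(0.0))]
```

```bash
cat > sim.py <<'E'
from ik import *
def step(q,x,R,lam=.02,n=5):
    # drive toward pose (x,R) with damped least squares, clipped
    for _ in range(n):
        X,Q=fk(q,p,sg);e=np.r_[(x-X)/1000,Ro.from_matrix(R@Q.T).as_rotvec()]
        J=np.zeros((6,7))
        for i in range(7):
            d=q.copy();d[i]+=1e-4;X2,Q2=fk(d,p,sg);J[:,i]=np.r_[(X2-X)/1e3,Ro.from_matrix(Q2@Q.T).as_rotvec()]/1e-4
        W=np.ones(7)
        for _ in range(3):
            Jw=J*W;dq=W*(Jw.T@np.linalg.solve(Jw@Jw.T+lam**2*np.eye(6),e))
            bad=((q+dq<lo)|(q+dq>hi))&(W>0)
            if not bad.any():break
            W[bad]=0
        q=np.clip(q+dq,lo,hi)
    return q
def run(q,rows):
    x,R=fk(q,p,sg)
    for r in rows:
        x=x+R@np.array(r[:3]);R=R@Ro.from_rotvec(r[3:6]).as_matrix();q=step(q,x,R)
    return q,x,R
def show(t,q,x,R):
    X,Q=fk(q,p,sg);print(t,q.round(2),X.round(0),Ro.from_matrix(Q).as_euler('xyz').round(2),'err',np.linalg.norm(X-x).round(1),np.linalg.norm(Ro.from_matrix(R@Q.T).as_rotvec()).round(3))
E
python3 - <<'E'
from sim import *
q=np.array(D[0][0]);
r=run(q,[[-41,-25,-8,0,0,0]]*12);show('a',*r)
r=run(r[0],[[0,0,0,0,0,.15]]*18);show('b (meas -.7 .58 .82 1.54 -.44 1.22 -1.38)',*r)
r=run(r[0],[[-14,41,10,0,0,0]]*10+[[0,0,0,0,0,-.14]]*2);show('c (.11 .56 .65 1.83 -.43 .9 -.33)',*r)
r=run(r[0],[[0,0,0,0,0,.15]]*2+[[0,0,0,0,.131,0]]*4);show('d (.53 .37 .3 2.14 -1.01 .53 .09)',*r)
# now planned: from current, untilt, place at P, release, rise, spin -pi about z, regrasp, tilt, transfer
q=np.array(D[6][0]);x,R=fk(q,p,sg)
# current branch feasibility
RT=RB@np.diag([1,-1,-1.])
for b in ((-115,0,60),(-115,0,26),(-60,0,26),(0,0,26),(56,0,26)):
    q2,e=ik(O+RB@np.array(b),RT,q,.3);print(b,q2.round(2),round(e,1))
E
```

```text
a [-0.3   0.46  0.13  1.55 -0.06  1.14  0.97] [589. 111. 329.] [-3.14 -0.    2.7 ] err 0.0 0.0
b (meas -.7 .58 .82 1.54 -.44 1.22 -1.38) [-0.71  0.56  0.8   1.55 -0.42  1.21 -1.41] [589. 111. 329.] [3.14 0.   0.  ] err 0.0 0.0
c (.11 .56 .65 1.83 -.43 .9 -.33) [ 0.1   0.55  0.67  1.84 -0.43  0.9  -0.32] [ 449. -299.  229.] [3.14 0.   0.28] err 0.0 0.0
d (.53 .37 .3 2.14 -1.01 .53 .09) [ 0.94  0.37 -0.22  2.23 -1.05  0.32  0.13] [ 449. -299.  229.] [ 3.14 -0.52 -0.02] err 0.0 0.0
(-115, 0, 60) [-0.75  0.61  0.62  2.17 -1.09  0.24 -0.81] 88.1
(-115, 0, 26) [-0.69  0.68  0.57  2.12 -1.09  0.24 -0.82] 96.9
(-60, 0, 26) [-0.64  0.67  0.54  2.06 -1.09  0.24 -0.8 ] 70.7
(0, 0, 26) [-0.59  0.67  0.52  1.99 -1.09  0.24 -0.78] 42.5
(56, 0, 26) [-0.55  0.68  0.5   1.92 -1.09  0.24 -0.77] 16.6
```

```bash
cat > plan.py <<'E'
from sim import *
def goto(q,x1,R1,n):
    x0,R0=fk(q,p,sg);rv=Ro.from_matrix(R0.T@R1).as_rotvec()
    for i in range(1,n+1): q=step(q,x0+(x1-x0)*i/n,R0@Ro.from_rotvec(rv*i/n).as_matrix())
    return q,x1,R1
RF=RB@np.diag([-1,1,-1.])
def tail(q,X,hz,order):
    up=X+[0,0,130]
    if order=='tilt': q,*r=goto(q,up,RF,6);show(' tilted',q,*r)
    for b,n in (((hz[0],0,hz[1]+60),8),((hz[0],0,hz[1]),4),((-115,0,28),4),((-60,0,26),4),((0,0,26),6),((56,0,26),6)):
        q,*r=goto(q,O+RB@np.array(b),RF,n);show(' %s'%(b,),q,*r)
if __name__=='__main__':
  for X in ([450,-150,26],[520,-150,26],[480,-300,26]):
    X=np.array(X,float)
    for extra in (0,):
      q=np.array(D[6][0]);R0=E('xyz',[np.pi,0,0])
      q,*r=goto(q,X+[0,0,190],R0,8)
      q,*r=goto(q,X,R0,6);show('placed %s'%X,q,*r)
      q,*r=goto(q,X+[0,0,130],R0,6)
      q,x,R=run(q,[[0,0,0,0,0,-.15]]*21);show('spun',q,x,R)
      R1=E('xyz',[np.pi,0,np.pi]);q,*r=goto(q,X,R1,6);show('regrasp',q,*r)
      q,*r=goto(q,X+[0,0,130],R1,6)
      for o in ('tilt','no'): tail(q,X,(-80,60),o)
E
python3 plan.py
```

```text
placed [ 450. -150.   26.] [-0.11  0.83  0.57  2.15 -1.06  0.48 -0.26] [ 450. -150.   26.] [ 3.14  0.   -0.  ] err 0.0 0.0
spun [ 0.31  0.5  -0.03  2.09  0.02  0.56  1.84] [ 450. -150.  156.] [-3.14  0.   -3.13] err 0.0 0.0
regrasp [ 0.3   0.75 -0.01  2.15  0.03  0.24  1.83] [ 450. -150.   26.] [-3.14  0.    3.14] err 0.0 0.0
 tilted [ 0.31  0.25  0.11  2.3  -0.97  0.29  2.88] [ 482. -151.  252.] [3.13 0.47 3.13] err 101.3 0.052
 (-80, 0, 120) [-0.97  0.44  0.88  2.2  -0.97  0.29  2.24] [548. 107. 249.] [-3.13  0.48 -3.14] err 81.9 0.046
 (-80, 0, 60) [-0.82  0.53  0.73  2.09 -0.97  0.29  2.22] [598. 114. 217.] [-3.13  0.46 -3.14] err 108.0 0.065
 (-115, 0, 28) [-0.81  0.57  0.71  2.08 -0.97  0.29  2.2 ] [601. 124. 199.] [-3.12  0.44 -3.14] err 141.3 0.086
 (-60, 0, 26) [-0.71  0.61  0.64  2.   -0.97  0.29  2.22] [641. 115. 193.] [-3.13  0.46 -3.14] err 107.8 0.069
 (0, 0, 26) [-0.6   0.63  0.52  1.96 -1.03  0.23  2.31] [672. 104. 179.] [-3.13  0.49 -3.14] err 58.6 0.039
 (56, 0, 26) [-0.55  0.66  0.49  1.91 -1.03  0.23  2.32] [703.  98. 178.] [-3.14  0.51 -3.14] err 23.9 0.016
 (-80
[... 3469 characters left out ...]
177.] [-3.14  0.51 -3.14] err 22.8 0.015
 (-80, 0, 120) [-0.91  0.44  0.8   2.22 -1.09  0.23  2.36] [546. 105. 236.] [-3.13  0.49 -3.14] err 68.4 0.038
 (-80, 0, 60) [-0.77  0.53  0.66  2.12 -1.09  0.23  2.34] [594. 112. 203.] [-3.13  0.47 -3.14] err 94.1 0.057
 (-115, 0, 28) [-0.76  0.57  0.64  2.11 -1.09  0.23  2.32] [598. 118. 186.] [-3.12  0.45 -3.14] err 127.3 0.078
 (-60, 0, 26) [-0.68  0.61  0.58  2.04 -1.09  0.23  2.34] [635. 112. 180.] [-3.13  0.47 -3.14] err 93.6 0.059
 (0, 0, 26) [-0.6   0.64  0.53  1.97 -1.09  0.23  2.36] [671. 104. 177.] [-3.13  0.49 -3.14] err 56.2 0.037
 (56, 0, 26) [-0.55  0.66  0.5   1.91 -1.09  0.23  2.37] [702.  97. 176.] [-3.14  0.51 -3.14] err 21.5 0.014
```

```bash
nproc
cat > search.py <<'E'
from plan import *
import multiprocessing as mp, time
def er(q,x,R):
    X,Q=fk(q,p,sg);return np.linalg.norm(X-x)+200*np.linalg.norm(Ro.from_matrix(R@Q.T).as_rotvec())
def trial(seed):
    g=np.random.default_rng(seed)
    X=np.array([[450,-150,26],[520,-150,26],[480,-300,26],[560,-220,26]][g.integers(4)],float);c=g.uniform(-.7,.7)
    q=np.array(D[6][0]);R0=E('xyz',[np.pi,0,c])
    q,x,R=goto(q,X+[0,0,190],R0,8)
    q,x,R=goto(q,X,R0,6)
    if er(q,x,R)>2: return None
    q,x,R=goto(q,X+[0,0,150],R0,5)
    prog=[]
    for s in range(g.integers(1,3)):
        P=np.array([g.uniform(400,620),g.uniform(-350,0),g.uniform(220,420)]);pit=g.uniform(-.8,.8);sp=g.uniform(-3.5,3.5)
        ax=(pit*np.sin(h:=g.uniform(0,6.28)),pit*np.cos(h),0)
        x0,Rc=fk(q,p,sg);Z=Ro.from_matrix(Rc).as_euler('xyz')
        RA=Ro.from_rotvec(ax).as_matrix()@E('xyz',[np.pi,0,Z[2]])
        q,x,R=goto(q,P,RA,8)
        n=int(abs(sp)/.15)+1
        q,x,R=run(q,[[0,0,0,0,0,sp/n]]*n);prog.append((P.round(0),np.round(ax,2),round(sp,2)))
    R1=E('xyz',[np.pi,0,np.pi+c])
    x0,Rc=fk(q,p,sg)
    # turn to grasp orientation by short way
    q,x,R=goto(q,X+[0,0,130],R1,14)
    if er(q,x,R)>2: return None
    q,x,R=goto(q,X,R1,6)
    if er(q,x,R)>2: return None
    qg=q
    q,x,R=goto(q,X+[0,0,130],R1,6)
    worst=er(q,x,R);mm=9
    for b,n in (((-90,0,110),10),((-90,0,60),4),((-110,0,28),4),((-60,0,26),4),((0,0,26),6),((56,0,26),6)):
        q,x,R=goto(q,O+RB@np.array(b),RF,n);worst=max(worst,er(q,x,R));mm=min(mm,margin(q))
        if worst>60:return None
    return worst,seed,X,round(c,2),prog,qg.round(2),q.round(2),round(mm,2)
if __name__=='__main__':
    t=time.time();out=[]
    with mp.Pool() as pool:
        for r in pool.imap_unordered(trial,range(6000),4):
            if r: out.append(r)
            if time.time()-t>270: pool.terminate();break
    out.sort(key=lambda r:r[0])
    print(len(out))
    for r in out[:8]: print(r)
E
OMP_NUM_THREADS=1 python3 search.py
```

```text
4
302
(np.float64(1.4366622780667293e-08), 2093, array([ 520., -150.,   26.]), -0.64, [(array([ 601., -110.,  406.]), array([-0.49, -0.06,  0.  ]), -3.34), (array([ 403., -260.,  314.]), array([-0.53, -0.42,  0.  ]), 3.24)], array([ 0.88,  1.1 , -1.05,  1.96,  1.26,  0.95,  0.07]), array([ 0.45,  0.92, -1.08,  1.96,  1.69,  0.83, -0.02]), np.float64(0.07))
(np.float64(1.541350409458423e-08), 244, array([ 560., -220.,   26.]), -0.08, [(array([ 475., -121.,  269.]), array([-0.6 , -0.46,  0.  ]), -0.5)], array([ 0.92,  1.13, -1.02,  1.79,  1.18,  0.99,  0.88]), array([ 0.4 ,  0.86, -0.98,  1.96,  1.67,  0.74, -0.03]), np.float64(0.08))
(np.float64(2.2264635745100093e-08), 344, array([ 450., -150.,   26.]), -0.13, [(array([ 614., -223.,  406.]), array([0.75, 0.19, 0.  ]), -0.47), (array([577., -27., 288.]), array([-0.  , -0.02,  0.  ]), -1.35)], array([ 0.93,  1.04, -1.01,  2.14,  1.34,  0.85,  0.48]), array([ 0.42,  0.87, -1.  ,  1.96,  1.67,  0.76, -0.03]), np.float64(0.08))
(np.float64(4.8080567734007375e-08), 215, array([ 560., -220.,   26.]), -0.64, [(array([619., -52., 325.]), arra
[... 916 characters left out ...]
64(0.08))
(np.float64(8.167979860885732e-08), 1393, array([ 450., -150.,   26.]), 0.34, [(array([416., -74., 240.]), array([-0.2 , -0.17,  0.  ]), -2.59), (array([508., -39., 318.]), array([-0.67, -0.36,  0.  ]), 2.57)], array([ 0.93,  1.04, -1.  ,  2.14,  1.33,  0.84,  0.95]), array([ 0.39,  0.84, -0.93,  1.96,  1.66,  0.7 , -0.03]), np.float64(0.08))
(np.float64(8.388883286482251e-08), 1549, array([ 480., -300.,   26.]), -0.45, [(array([ 584., -332.,  265.]), array([0.72, 0.26, 0.  ]), -2.65), (array([ 431., -284.,  286.]), array([0.43, 0.28, 0.  ]), 0.57)], array([ 1.13,  1.1 , -1.02,  1.89,  1.22,  0.95,  0.61]), array([ 0.43,  0.89, -1.04,  1.96,  1.68,  0.79, -0.02]), np.float64(0.08))
```

```bash
python3 nudge.py '[[0,25,0,0,0,0,0],[0,40,0,0,0,0,0],[0,45,0,0,0,0,0],[0,45,0,0,0,0,0],[0,45,0,0,0,0,0],[0,40,0,0,0,0,0],[0,16,0,0,0,0,0],[0,0,0,0,-0.137,0,0],[0,0,0,0,-0.137,0,0],[0,0,0,0,-0.137,0,0],[0,0,0,0,0,0,0],[0,0,0,0,0,0,0]]'
cat > st.py <<'E'
from h import *
import sys
s=ctrl.read_state();R=Ro.from_euler('xyz',s['tool_rot']).as_matrix()
print(s['qpos'].round(3).tolist(),s['eef_pos'].round(1),s['tool_rot'].round(4),'F',s['force'].round(1))
if len(sys.argv)>6:
    a=[float(v) for v in sys.argv[1:]];print('d',(R.T@(np.array(a[:3])-s['eef_pos'])).round(1),'rot',Ro.from_matrix(R.T@Ro.from_euler('xyz',a[3:]).as_matrix()).as_rotvec().round(4))
E
python3 st.py 520 -170 27 3.14159 0 0
```

```text
clock: 11.9
eef_pos: [524.7, -166.8, 209.4]
tool_rot: [-3.132, -0.049, 0.013]
force: [-1.0, -0.4, -3.8]
width: 25.2
gripper_force: 60.7
[-0.205, 0.597, 0.743, 1.876, -0.576, 0.846, -0.723] [ 524.7 -166.8  209.4] [-3.1319 -0.0492  0.0129] F [-1.  -0.4 -3.8]
d [-13.7   4.9 181.9] rot [-0.01   -0.0492  0.0132]
```

```bash
python3 nudge.py '[[-5,3,0,-0.01,-0.049,0.013,0],[0,0,35,0,0,0,0],[0,0,45,0,0,0,0],[0,0,45,0,0,0,0],[0,0,30,0,0,0,0],[0,0,14,0,0,0,0],[0,0,6,0,0,0,0],[0,0,0,0,0,0,0],[0,0,0,0,0,0,0],[0,0,0,0,0,0,0]]'; python3 st.py 520 -170 26.3 3.14159 0 0
```

```text
clock: 12.9
eef_pos: [520.6, -169.6, 36.1]
tool_rot: [-3.141, -0.002, -0.0]
force: [0.1, -0.2, -3.6]
width: 25.2
gripper_force: 60.5
[-0.06, 0.847, 0.516, 1.959, -0.794, 0.547, -0.556] [ 520.6 -169.6   36.1] [-3.1413e+00 -2.0000e-03 -1.0000e-04] F [ 0.1 -0.2 -3.6]
d [-0.6  0.4  9.8] rot [-0.0003 -0.002  -0.0001]
```

```bash
python3 nudge.py '[[0,0,5,0,-0.002,0,0],[0,0,3,0,0,0,0],[0,0,1.8,0,0,0,0],[0,0,0,0,0,0,0],[0,0,0,0,0,0,0]]'; python3 nudge.py '[[0,0,0,0,0,0,85],[0,0,0,0,0,0,85],[0,0,0,0,0,0,85],[0,0,0,0,0,0,85],[0,0,0,0,0,0,85],[0,0,0,0,0,0,85],[0,0,-20,0,0,0,85],[0,0,-40,0,0,0,85],[0,0,-40,0,0,0,85],[0,0,-40,0,0,0,85],[0,0,-10,0,0,0,85],[0,0,0,0,0,0,85]]';python3 st.py
cat > replan.py <<'E'
from search import *
import sys
def trial(seed):
    g=np.random.default_rng(seed)
    q=np.array(json_q);X=np.array([520,-170,26.3]);prog=[]
    for s in range(g.integers(1,3)):
        P=np.array([g.uniform(450,600),g.uniform(-250,-50),g.uniform(230,400)]).round(-1);pit=g.uniform(0,.7);h=g.uniform(0,6.28);sp=g.uniform(-2.5,2.5)
        ax=(pit*np.sin(h),pit*np.cos(h),0)
        x0,Rc=fk(q,p,sg);Z=Ro.from_matrix(Rc).as_euler('xyz')
        q,x,R=goto(q,P,Ro.from_rotvec(ax).as_matrix()@E('xyz',[np.pi,0,Z[2]]),8)
        n=int(abs(sp)/.15)+1
        q,x,R=run(q,[[0,0,0,0,0,sp/n]]*n);prog.append((P,np.round(ax,2),round(sp,2),q.round(2)))
        if er(q,x,R)>2:return None
    R1=E('xyz',[np.pi,0,np.pi]);rv=Ro.from_matrix(R.T@R1).as_rotvec().round(2)
    q,x,R=goto(q,X+[0,0,130],R1,14);worst=er(q,x,R)
    q,x,R=goto(q,X,R1,6);worst=max(worst,er(q,x,R));qg=q
    q,x,R=goto(q,X+[0,0,130],R1,6);mm=9
    for b,n in (((-90,0,110),10),((-90,0,60),4),((-110,0,28),4),((-60,0,26),4),((0,0,26),6),((56,0,26),6)):
        q,x,R=goto(q,O+RB@np.array(b),RF,n);worst=max(worst,er(q,x,R));mm=min(mm,margin(q))
        if worst>5:return None
    return mm,seed,len(prog),prog,rv,qg.round(2),q.round(2)
if __name__=='__main__':
    with mp.Pool() as pool: out=[r for r in pool.map(trial,range(2000),10) if r]
    out.sort(key=lambda r:(r[2],-r[0]));print(len(out))
    for r in out[:8]: print(r)
E
python3 - <<'E'
from h import *
q=ctrl.read_state()['qpos'].round(4).tolist()
t=open('replan.py').read();open('replan.py','w').write('json_q=%s\n'%q+t)
E
OMP_NUM_THREADS=1 timeout 400 python3 replan.py
```

```text
clock: 13.4
eef_pos: [519.8, -168.8, 26.3]
tool_rot: [-3.139, 0.001, 0.0]
force: [-3.7, 3.8, 13.5]
width: 25.3
gripper_force: 63.0
clock: 14.6
eef_pos: [520.9, -169.6, 176.3]
tool_rot: [-3.141, -0.001, 0.0]
force: [0.6, 0.4, 0.2]
width: 84.8
gripper_force: 0.0
[-0.195, 0.663, 0.733, 1.877, -0.592, 0.832, -0.724] [ 520.9 -169.6  176.3] [-3.141e+00 -5.000e-04  2.000e-04] F [0.6 0.4 0.2]
424
(np.float64(0.08252852735658145), 1869, 1, [(array([ 590., -130.,  280.]), array([0.29, 0.34, 0.  ]), -1.15, array([ 0.1 ,  0.79,  0.37,  1.2 , -0.37,  1.64,  0.06]))], array([-0.15, -0.51, -1.95]), array([ 0.33,  0.79, -0.06,  1.95,  0.12,  0.4 ,  1.75]), array([ 0.07,  0.66, -0.4 ,  1.97,  1.52,  0.31, -0.04]))
(np.float64(0.08252629591110328), 376, 1, [(array([ 550., -230.,  250.]), array([-0.07, -0.48,  0.  ]), -1.51, array([ 0.4 ,  0.36,  0.06,  2.11, -0.7 ,  0.27,  1.03]))], array([ 0.33,  0.42, -1.6 ]), array([ 0.31,  0.79, -0.03,  1.95,  0.06,  0.4 ,  1.8 ]), array([ 0.07,  0.66, -0.4 ,  1.97,  1.52,  0.31, -0.04]))
(np.float64(0.08252516565194679), 113, 1, [(array([ 470., -220.,  330.]), ar
[... 1115 characters left out ...]
0.41,  1.61]), array([ 0.07,  0.66, -0.4 ,  1.97,  1.52,  0.31, -0.04]))
(np.float64(0.082520096932158), 1908, 1, [(array([ 560., -150.,  240.]), array([0.52, 0.37, 0.  ]), -1.92, array([ 0.37,  0.85,  0.07,  1.24, -0.34,  1.64,  0.86]))], array([ 0.23, -0.64, -1.17]), array([ 0.34,  0.8 , -0.08,  1.95,  0.14,  0.4 ,  1.72]), array([ 0.07,  0.66, -0.4 ,  1.97,  1.52,  0.31, -0.04]))
(np.float64(0.08251919498949478), 1470, 1, [(array([ 580., -200.,  240.]), array([0.02, 0.14, 0.  ]), -0.07, array([-0.14,  0.75,  0.76,  1.49, -0.46,  1.24, -0.81]))], array([-0.21, -0.03, -3.06]), array([ 0.34,  0.8 , -0.08,  1.95,  0.14,  0.4 ,  1.72]), array([ 0.07,  0.66, -0.4 ,  1.97,  1.52,  0.31, -0.04]))
```

```bash
sed -i 's/out.sort.*/out=[r for r in out if .6<r[5][4]<1.3 and min(np.minimum(r[5]-lo,hi-r[5]))>.12];out.sort(key=lambda r:(r[2],sum(np.linalg.norm(a[1]) for a in r[3])));print(len(out))/' replan.py; OMP_NUM_THREADS=1 timeout 400 python3 replan.py
```

```text
24
(np.float64(0.08211383144813134), 1552, 1, [(array([ 570., -230.,  390.]), array([0.15, 0.46, 0.  ]), -1.84, array([ 0.49,  0.81, -0.4 ,  0.88,  0.23,  1.98,  0.45]))], array([-0.17, -0.49, -1.27]), array([ 0.63,  0.86, -0.52,  1.95,  0.81,  0.55,  1.12]), array([ 0.15,  0.69, -0.52,  1.96,  1.56,  0.39, -0.05]))
(np.float64(0.08247893582013033), 328, 1, [(array([ 510., -100.,  340.]), array([-0.45, -0.35,  0.  ]), -0.2, array([-1.09,  0.4 ,  1.26,  2.12,  0.04,  0.48, -1.34]))], array([ 0.45,  0.7 , -2.83]), array([ 0.56,  0.84, -0.41,  1.95,  0.68,  0.49,  1.23]), array([ 0.08,  0.66, -0.41,  1.97,  1.53,  0.32, -0.04]))
(np.float64(0.08239254301666232), 1139, 1, [(array([480., -60., 260.]), array([-0.47, -0.4 ,  0.  ]), -1.15, array([-1.1 ,  0.47,  1.1 ,  2.28,  0.29,  0.28, -0.82]))], array([ 0.09,  0.72, -1.92]), array([ 0.71,  0.91, -0.65,  1.95,  0.95,  0.63,  1.  ]), array([ 0.1 ,  0.67, -0.44,  1.97,  1.53,  0.34, -0.05]))
(np.float64(0.08250806081131845), 671, 1, [(array([600., -60., 390.]), array([-0.19,  0.59,  0.  ]), -2.22, array([ 0.14,  0.7 , -0.57,  0.95,  0.55,  
[... 723 characters left out ...]
.48,  1.26]), array([ 0.06,  0.66, -0.38,  1.97,  1.52,  0.3 , -0.04]))
(np.float64(0.08056793021432451), 545, 1, [(array([ 570., -120.,  400.]), array([0.3 , 0.59, 0.  ]), -1.15, array([ 0.71,  0.81, -1.15,  0.97,  0.42,  1.98, -0.64]))], array([-0.13, -0.45, -1.95]), array([ 0.91,  1.11, -1.06,  1.94,  1.26,  0.96,  0.76]), array([ 0.43,  0.89, -1.03,  1.96,  1.68,  0.78, -0.02]))
(np.float64(0.08250660916128894), 1279, 1, [(array([580., -80., 260.]), array([-0.62, -0.28,  0.  ]), -0.65, array([-0.97,  0.76,  1.13,  1.99, -0.11,  0.48, -0.91]))], array([ 0.09,  0.88, -2.37]), array([ 0.75,  0.94, -0.72,  1.95,  1.02,  0.68,  0.94]), array([ 0.07,  0.66, -0.4 ,  1.97,  1.52,  0.32, -0.04]))
```

```bash
cat > s2.py <<'E'
from search import *
from replan import json_q
for k in (5,):
    q=np.array(json_q)
    q,x,R=run(q,[[12,-18,-17,0,0,0]]*5+[[0,0,0,-.124,.056,0]]*5+[[0,0,0,0,0,-.13]]*5);show('wp',q,x,R)
    X=np.array([520,-170,26.3]);R1=E('xyz',[np.pi,0,np.pi])
    rv=Ro.from_matrix(R.T@R1).as_rotvec();print(rv)
    q,x,R=run(q,[[0,0,0,*(rv/20)]]*20);show('rot',q,x,R)
    q,x,R=goto(q,X+[0,0,130],R1,5);show('above',q,x,R)
    q,x,R=goto(q,X,R1,6);show('grasp',q,x,R)
    q,x,R=goto(q,X+[0,0,130],R1,6)
    for b,n in (((-90,0,110),10),((-90,0,60),4),((-110,0,28),4),((-60,0,26),4),((0,0,26),6),((56,0,26),6)):
        q,x,R=goto(q,O+RB@np.array(b),RF,n);show(b,q,x,R)
E
python3 s2.py
```

```text
wp [-0.94  0.73  1.08  1.99  0.    0.47 -1.01] [580. -82. 260.] [2.47 0.14 0.6 ] err 0.0 0.0
[ 0.08832692  0.88050005 -2.37099961]
rot [ 0.35  0.52 -0.36  1.68  0.21  0.97  1.48] [580. -82. 260.] [ 3.14  0.   -3.14] err 0.0 0.0
above [ 0.5   0.6  -0.31  1.89  0.27  0.69  1.59] [ 520. -170.  156.] [-3.14  0.    3.14] err 0.0 0.0
grasp [ 0.42  0.8  -0.2   1.95  0.36  0.42  1.52] [ 520. -170.   26.] [-3.14  0.    3.14] err 0.0 0.0
(-90, 0, 110) [ 0.21  0.58 -0.68  2.39  2.05  0.55 -0.7 ] [521.  93. 158.] [ 3.14  0.52 -3.14] err 0.0 0.0
(-90, 0, 60) [ 0.21  0.72 -0.68  2.35  2.16  0.63 -0.75] [546.  93. 115.] [ 3.14  0.52 -3.14] err 0.0 0.0
(-110, 0, 28) [ 0.2   0.83 -0.68  2.36  2.26  0.74 -0.83] [545.  93.  77.] [ 3.14  0.52 -3.14] err 0.0 0.0
(-60, 0, 26) [ 0.19  0.76 -0.63  2.25  2.13  0.58 -0.67] [589.  93. 101.] [ 3.14  0.52 -3.14] err 0.0 0.0
(0, 0, 26) [ 0.14  0.7  -0.52  2.1   1.9   0.42 -0.42] [641.  93. 131.] [ 3.14  0.52 -3.14] err 0.0 0.0
(56, 0, 26) [ 0.12  0.67 -0.47  1.96  1.54  0.36 -0.05] [689.  94. 159.] [ 3.14  0.52 -3.14] err 0.0 0.0
```

```bash
python3 nudge.py '[[12,-18,-17,0,0,0,85],[12,-18,-17,0,0,0,85],[12,-18,-17,0,0,0,85],[12,-18,-17,0,0,0,85],[12,-18,-17,0,0,0,85],[0,0,0,-0.124,0.056,0,85],[0,0,0,-0.124,0.056,0,85],[0,0,0,-0.124,0.056,0,85],[0,0,0,-0.124,0.056,0,85],[0,0,0,-0.124,0.056,0,85],[0,0,0,0,0,0,85]]' >/dev/null; python3 nudge.py '[[0,0,0,0,0,-0.13,85],[0,0,0,0,0,-0.13,85],[0,0,0,0,0,-0.13,85],[0,0,0,0,0,-0.13,85],[0,0,0,0,0,-0.13,85],[0,0,0,0,0,0,85],[0,0,0,0,0,0,85]]' >/dev/null; python3 st.py 580 -80 260 3.14159 0 3.14159
```

```text
[-0.944, 0.743, 1.081, 1.987, -0.015, 0.489, -0.999] [580.  -80.8 259.9] [2.4781 0.14   0.5967] F [ 0.7  0.8 -0. ]
d [ 0.4 -0.4 -0.5] rot [ 0.0857  0.8764 -2.3764]
```

Matches the simulation; now the turn.

```bash
python3 nudge.py '[[0,0,0,0.0043,0.0438,-0.1188,85],[0,0,0,0.0043,0.0438,-0.1188,85],[0,0,0,0.0043,0.0438,-0.1188,85],[0,0,0,0.0043,0.0438,-0.1188,85],[0,0,0,0.0043,0.0438,-0.1188,85],[0,0,0,0.0043,0.0438,-0.1188,85],[0,0,0,0.0043,0.0438,-0.1188,85],[0,0,0,0.0043,0.0438,-0.1188,85],[0,0,0,0.0043,0.0438,-0.1188,85],[0,0,0,0.0043,0.0438,-0.1188,85]]' >/dev/null; python3 nudge.py '[[0,0,0,0.0043,0.0438,-0.1188,85],[0,0,0,0.0043,0.0438,-0.1188,85],[0,0,0,0.0043,0.0438,-0.1188,85],[0,0,0,0.0043,0.0438,-0.1188,85],[0,0,0,0.0043,0.0438,-0.1188,85],[0,0,0,0.0043,0.0438,-0.1188,85],[0,0,0,0.0043,0.0438,-0.1188,85],[0,0,0,0.0043,0.0438,-0.1188,85],[0,0,0,0.0043,0.0438,-0.1188,85],[0,0,0,0.0043,0.0438,-0.1188,85],[0,0,0,0,0,0,85],[0,0,0,0,0,0,85]]' >/dev/null; python3 st.py 520 -170 156 3.14159 0 3.14159
```

```text
[0.302, 0.521, -0.333, 1.662, 0.199, 0.994, 1.471] [579.9 -80.  259.4] [-3.1390e+00 -1.7000e-03  3.1409e+00] F [ 0.1 -0.4 -0.6]
d [ 59.6 -89.7 103.7] rot [-0.0026 -0.0017 -0.0007]
```

```bash
python3 nudge.py '[[12,-18,10,-0.0026,-0.0017,0,85],[16,-24,14,0,0,0,85],[16,-24,14,0,0,0,85],[16,-24,14,0,0,0,85],[0,0,0,0,0,0,85],[0,0,0,0,0,0,85]]'; python3 look.py w3;python3 st.py 520.5 -169.4 27 3.14159 0 3.14159
```

```text
clock: 19.2
eef_pos: [519.8, -170.3, 208.0]
tool_rot: [-3.141, 0.0, -3.142]
force: [0.9, -0.2, 0.2]
width: 85.1
gripper_force: 0.0
[ 0.48  0.52 -0.32  1.83  0.22  0.82  1.62] [ 519.8 -170.3  208. ] [-3.141  0.    -3.142]
rect (56.0, 207.0) [[156.0, 303.0], [363.0, 303.0], [363.0, 359.0], [156.0, 359.0]] [[617.0, -341.9], [617.0, -126.3], [686.4, -123.7], [686.4, -352.2]] [ 651.7   -236.025   16.   ]
rect (214.99996948242188, 173.99996948242188) [[424.0, 359.0], [424.0, 185.0], [639.0, 185.0], [639.0, 359.0]] [[686.3, -56.3], [493.7, -74.1], [493.7, 125.1], [685.7, 179.9]] [589.85  43.65  16.  ]
rect (103.0, 164.0) [[242.0, 157.0], [406.0, 157.0], [406.0, 260.0], [242.0, 260.0]] [[468.3, -241.7], [468.2, -92.8], [568.8, -85.1], [568.8, -248.9]] [ 518.525 -167.125   16.   ]
[0.479, 0.524, -0.321, 1.827, 0.217, 0.823, 1.623] [ 520.8 -169.3  208.4] [-3.1413e+00  1.5000e-03 -3.1392e+00] F [-0.7  0.4 -0.7]
d [ 6.000e-01 -1.000e-01  1.814e+02] rot [-0.0003  0.0015  0.0024]
```

```bash
python3 nudge.py '[[0,0,30,0,0,0.002,85],[0,0,40,0,0,0,85],[0,0,40,0,0,0,85],[0,0,30,0,0,0,85],[0,0,20,0,0,0,85],[0,0,14,0,0,0,85],[0,0,7.3,0,0,0,85],[0,0,0,0,0,0,85],[0,0,0,0,0,0,85]]'; python3 st.py 520.5 -169.4 26.5 3.14159 0 3.14159; python3 nudge.py '[[0,0,0,0,0,0,40],[0,0,0,0,0,0,30],[0,0,0,0,0,0,24],[0,0,0,0,0,0,15],[0,0,0,0,0,0,0],[0,0,0,0,0,0,0],[0,0,0,0,0,0,0],[0,0,0,0,0,0,0],[0,0,0,0,0,0,0]]'; python3 nudge.py '[[0,0,-10,0,0,0,0],[0,0,-30,0,0,0,0],[0,0,-40,0,0,0,0],[0,0,-40,0,0,0,0],[0,0,-10,0,0,0,0],[0,0,0,0,0,0,0],[0,0,0,0,0,0,0]]';python3 st.py 521 93.5 158 3.14159 .5236 3.1466
```

```text
clock: 20.15
eef_pos: [521.5, -169.8, 27.5]
tool_rot: [-3.141, 0.002, -3.139]
force: [-1.0, 0.2, 0.4]
width: 85.1
gripper_force: 0.0
[0.391, 0.797, -0.197, 1.945, 0.345, 0.429, 1.51] [ 521.5 -169.8   27.5] [-3.1406e+00  2.0000e-03 -3.1394e+00] F [-1.   0.2  0.4]
d [1.  0.4 1. ] rot [-0.001   0.002   0.0022]
clock: 21.05
eef_pos: [520.9, -169.8, 27.1]
tool_rot: [-3.141, 0.001, -3.139]
force: [-0.9, 1.8, 5.6]
width: 25.5
gripper_force: 60.1
clock: 21.75
eef_pos: [519.2, -169.7, 155.4]
tool_rot: [-3.141, -0.002, -3.14]
force: [0.0, 0.4, -4.4]
width: 25.0
gripper_force: 60.0
[0.463, 0.596, -0.3, 1.878, 0.259, 0.708, 1.585] [ 519.2 -169.7  155.4] [-3.1414e+00 -2.4000e-03 -3.1397e+00] F [ 0.   0.4 -4.4]
d [ -2.3 263.2  -2.6] rot [-0.001  -0.526  -0.0029]
```

```bash
cat > s3.py <<'E'
from search import *
q=np.array([0.463, 0.596, -0.3, 1.878, 0.259, 0.708, 1.585])
for i in range(4):
    a=q.copy();q,x,R=run(q,[[0,13.2,0,0,-.0263,0]]*5);show(i,q,x,R);print(np.abs(q-a).max())
E
python3 s3.py
```

```text
0 [ 0.36  0.53 -0.29  2.04  0.27  0.48  1.46] [528. -92. 161.] [-3.14  0.13 -3.14] err 0.0 0.0
0.22903458094422519
1 [ 0.17  0.48 -0.19  2.18  0.31  0.24  1.29] [528. -26. 161.] [-3.14  0.26 -3.14] err 0.0 0.0
0.23658703517861132
2 [ 0.18  0.49 -0.41  2.28  1.56  0.23 -0.08] [528.  40. 161.] [-3.14  0.39 -3.14] err 0.0 0.0
1.3732109862150503
3 [ 0.11  0.55 -0.58  2.36  2.04  0.49 -0.72] [528. 106. 161.] [-3.14  0.52 -3.14] err 0.0 0.0
0.6356598473468663
```

```bash
python3 nudge.py '[[0,13,0,0,-0.026,0,0],[0,13,0,0,-0.026,0,0],[0,13,0,0,-0.026,0,0],[0,13,0,0,-0.026,0,0],[0,13,0,0,-0.026,0,0],[0,13,0,0,-0.026,0,0],[0,13,0,0,-0.026,0,0],[0,13,0,0,-0.026,0,0],[0,6,0,0,-0.013,0,0],[0,6,0,0,-0.013,0,0],[0,0,0,0,0,0,0]]'>/dev/null;python3 st.py; python3 nudge.py '[[0,5,0,0,-0.01,0,0],[0,5,0,0,-0.01,0,0],[0,5,0,0,-0.01,0,0],[0,5,0,0,-0.01,0,0],[0,5,0,0,-0.01,0,0],[0,5,0,0,-0.01,0,0],[0,5,0,0,-0.01,0,0],[0,5,0,0,-0.01,0,0],[0,0,0,0,0,0,0]]' >/dev/null; python3 st.py 521 93.5 158 3.14159 .5236 3.1466
```

```text
[0.207, 0.486, -0.208, 2.159, 0.32, 0.286, 1.311] [519.4 -53.1 155.6] [-3.141   0.2321 -3.1381] F [ 0.2  0.  -3.2]
[0.244, 0.486, -0.386, 2.236, 0.993, 0.237, 0.554] [519.9 -12.9 156.5] [ 3.1413  0.3143 -3.138 ] F [-1.1 -0.4 -3.1]
d [ -1.8 106.4  -1. ] rot [-0.0003 -0.2093 -0.0013]
```

Branch switch going as planned; continue.

```bash
python3 nudge.py '[[0,7,0,0,-0.014,0,0],[0,7,0,0,-0.014,0,0],[0,7,0,0,-0.014,0,0],[0,7,0,0,-0.014,0,0],[0,10,0,0,-0.02,0,0],[0,10,0,0,-0.02,0,0],[0,10,0,0,-0.02,0,0],[0,12,0,0,-0.024,0,0],[0,12,0,0,-0.024,0,0],[0,12,0,0,-0.024,0,0],[0,12,0,0,-0.015,0,0],[0,0,0,0,0,0,0]]' >/dev/null
sed -i 's/np.diag(\[1,-1,-1.\])/np.diag([-1,1,-1.])/' tgt.py; python3 nudge.py '[[0,0,0,0,0,0,0],[0,0,0,0,0,0,0]]'; python3 tgt.py -105 0 50;python3 look.py w4
```

```text
clock: 25.15
eef_pos: [520.2, 91.1, 156.4]
tool_rot: [-3.14, 0.517, -3.14]
force: [-0.2, 0.1, -3.6]
width: 25.2
gripper_force: 59.9
TCP in bed [-91.7  -1.8 108.8] rot err(tool) [-0.004 -0.007 -0.003] F bed [-2.   0.1 -3.1] T [-0.    0.92  0.02] q [ 0.11  0.55 -0.63  2.39  1.98  0.54 -0.7 ] w 25.2
delta tool [12.9  1.9 58.9]
[ 0.11  0.55 -0.63  2.39  1.98  0.54 -0.7 ] [520.2  91.1 156.4] [-3.14   0.517 -3.14 ]
yellow [346.6 338.1] [294 330  65  27 259] [732.  118.7  61. ]
rect (152.0, 131.0) [[0.0, 359.0], [0.0, 228.0], [152.0, 228.0], [152.0, 359.0]] [[888.9, -381.6], [609.7, -195.3], [609.4, -59.8], [889.3, -158.6]] [ 749.325 -198.825   16.   ]
rect (263.0, 347.0) [[149.0, 96.0], [496.0, 96.0], [496.0, 359.0], [149.0, 359.0]] [[487.3, -18.5], [487.0, 203.4], [887.8, 348.8], [889.3, -163.0]] [687.85   92.675  16.   ]
```

View pics/w4.png

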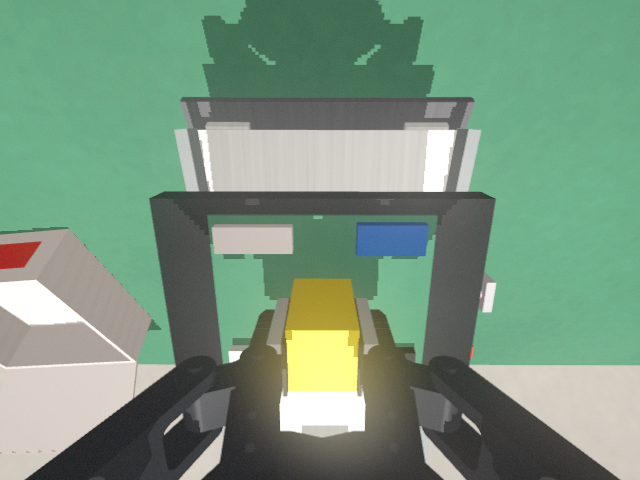

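The wrist view shows the carrier square in the grip with its rear edge at row 192, columns 152–493. The dock's low end is at row ~130, columns 176–480, centred on column ~328, so the carrier must shift about 3.8 mm to the left.

```bash
sed -i 's/654,93.5,108/654,94.9,108/' tgt.py
python3 - <<'E'
from tgt import *
s=ctrl.read_state();im=cv2.imread('pics/w4.png').min(2)
for c in (250,330,400): print(c,[int(v) for v in im[92:140:2,c]])
for v in (98,129):
    o,d=ray('wrist',(326,v),s);o=RB.T@(o-O);d=RB.T@d;print(v,(o+d*(0-o[2])/d[2]).round(1),(o+d*((-170-o[0])/d[0])).round(1))
for u,v in ((152,193),(493,193)):
    o,d=ray('wrist',(u,v),s);o=RB.T@(o-O);d=RB.T@d;print((o+d*(108.8-27+16-o[2])/d[2]).round(1))
rep([-105,0,50])
E
```

```text
250 [76, 74, 76, 80, 82, 94, 92, 96, 95, 96, 98, 99, 98, 100, 98, 107, 116, 121, 131, 195, 198, 196, 195, 196]
330 [75, 70, 74, 79, 83, 89, 90, 92, 93, 96, 99, 98, 97, 99, 98, 98, 99, 96, 97, 186, 197, 197, 198, 197]
400 [75, 74, 75, 82, 84, 93, 93, 98, 99, 100, 100, 98, 99, 101, 97, 102, 99, 103, 105, 192, 205, 205, 204, 205]
98 [-189.5    0.7   -0. ] [-170.    -1.9  341.5]
129 [-170.3    0.7   -0. ] [-170.     0.8  -13.6]
[-145.9  -75.3   97.8]
[-145.5   72.    97.8]
TCP in bed [-91.6  -3.1 108.9] rot err(tool) [-0.003 -0.006 -0.003] F bed [-1.7 -0.3 -3.5] T [ 0.01  0.92 -0.03] q [ 0.11  0.55 -0.63  2.39  1.98  0.54 -0.7 ] w 25.4
delta tool [13.   3.3 59. ]
```

```bash
python3 nudge.py '[[3,1.6,10,-0.003,-0.006,-0.003,0],[4,1.6,14,0,0,0,0],[4,0,14,0,0,0,0],[4,0,14,0,0,0,0],[0,0,7,0,0,0,0],[0,0,5,0,0,0,0],[0,0,5,0,0,0,0],[0,0,0,0,0,0,0],[0,0,0,0,0,0,0]]'; python3 tgt.py -108 0 27
```

```text
clock: 26.1
eef_pos: [541.5, 95.6, 89.5]
tool_rot: [3.141, 0.524, -3.136]
force: [0.3, 0.6, -2.3]
width: 25.5
gripper_force: 59.7
TCP in bed [-106.6    1.2   40.2] rot err(tool) [0.001 0.    0.001] F bed [-0.9  0.6 -2.2] T [ 0.02  0.88 -0.04] q [ 0.12  0.76 -0.66  2.38  2.18  0.71 -0.85] w 25.5
delta tool [ 1.4 -1.3 13.2]
```

```bash
python3 nudge.py '[[0.5,-1,4,0,0,0,0],[0.5,0,3,0,0,0,0],[0,0,1.5,0,0,0,0],[0,0,0,0,0,0,0],[0,0,0,0,0,0,0]]'; python3 tgt.py -108 0 27; python3 nudge.py '[[0,0,1,0,0,0,0],[0,0,1,0,0,0,0],[0,0,0.5,0,0,0,0],[0,0,0,0,0,0,0],[0,0,0,0,0,0,0]]'; python3 tgt.py -108 0 27
```

```text
clock: 26.6
eef_pos: [544.7, 94.6, 81.2]
tool_rot: [3.141, 0.523, -3.136]
force: [0.1, 0.7, -3.4]
width: 25.6
gripper_force: 59.8
TCP in bed [-108.     0.3   31.4] rot err(tool) [ 0.001 -0.001  0.001] F bed [-1.6  0.7 -3. ] T [0.02 0.89 0.  ] q [ 0.13  0.78 -0.66  2.38  2.2   0.73 -0.85] w 25.6
delta tool [-0.  -0.3  4.4]
clock: 27.1
eef_pos: [546.0, 94.6, 79.1]
tool_rot: [3.141, 0.523, -3.136]
force: [-0.2, -0.1, -3.6]
width: 25.2
gripper_force: 59.8
TCP in bed [-108.     0.3   29. ] rot err(tool) [ 0.001 -0.     0.001] F bed [-1.9 -0.1 -3. ] T [-0.01  0.92 -0.02] q [ 0.13  0.79 -0.66  2.37  2.2   0.73 -0.85] w 25.2
delta tool [ 0.  -0.3  2. ]
```

```bash
python3 nudge.py '[[0,0,1,0,0,0,0],[0,0,1,0,0,0,0],[0,0,0,0,0,0,0],[0,0,0,0,0,0,0]]' >/dev/null; python3 tgt.py; python3 nudge.py '[[0,0,1,0,0,0,0],[0,0,0.5,0,0,0,0],[0,0,0,0,0,0,0],[0,0,0,0,0,0,0]]'>/dev/null; python3 tgt.py -108 0 25
```

```text
TCP in bed [-108.     0.3   27. ] rot err(tool) [ 0.001 -0.     0.001] F bed [-1.9 -0.5 -3.1] T [-0.01  0.97  0.03] q [ 0.13  0.79 -0.66  2.37  2.2   0.73 -0.85] w 25.1
TCP in bed [-108.     0.2   25.5] rot err(tool) [ 0.001 -0.     0.001] F bed [-1.5 -0.6 -3.4] T [0.01 0.93 0.01] q [ 0.13  0.79 -0.66  2.37  2.21  0.73 -0.85] w 25.0
delta tool [ 0.  -0.2  0.5]
```

```bash
python3 nudge.py '[[0,0,1,0,0,0,0],[0,0,0.5,0,0,0,0],[0,0,0,0,0,0,0],[0,0,0,0,0,0,0]]' >/dev/null; python3 tgt.py; python3 nudge.py '[[0,0,1,0,0,0,0],[0,0,0.5,0,0,0,0],[0,0,0,0,0,0,0],[0,0,0,0,0,0,0]]'>/dev/null; python3 tgt.py
```

```text
TCP in bed [-107.9    0.2   24. ] rot err(tool) [ 0.001 -0.     0.001] F bed [-2.  -0.3 -2.7] T [0.01 0.92 0.04] q [ 0.13  0.8  -0.66  2.37  2.21  0.74 -0.85] w 25.0
TCP in bed [-108.     0.4   23.2] rot err(tool) [0.001 0.    0.002] F bed [-2.2  0.1  7.6] T [-0.56  0.86 -0.08] q [ 0.13  0.8  -0.66  2.37  2.21  0.74 -0.86] w 25.7
```

```bash
python3 nudge.py '[[0,0,0,0.008,0,0,0],[0,0,0,0,0,0,0],[0,0,0,0,0,0,0]]' >/dev/null; python3 tgt.py; python3 nudge.py '[[0,0,0.5,0.006,0,0,0],[0,0,0,0,0,0,0],[0,0,0,0,0,0,0]]'>/dev/null; python3 tgt.py; python3 look.py w5
```

```text
TCP in bed [-108.     0.3   23.2] rot err(tool) [-0.007  0.     0.002] F bed [-0.9 -2.6  8.5] T [ 0.23  0.74 -0.05] q [ 0.12  0.8  -0.66  2.37  2.2   0.74 -0.85] w 25.1
TCP in bed [-108.     0.4   23.4] rot err(tool) [-0.013  0.001  0.002] F bed [-0.3 -3.5 16.8] T [ 0.41  0.66 -0.15] q [ 0.11  0.8  -0.65  2.37  2.19  0.75 -0.85] w 25.0
[ 0.11  0.8  -0.65  2.37  2.19  0.75 -0.85] [548.7  94.7  74.3] [-3.128  0.524 -3.134]
yellow [353.9 339.9] [348 330  11  28 178] [598.9 114.4  61. ]
rect (108.0, 79.0) [[0.0, 359.0], [0.0, 280.0], [108.0, 280.0], [108.0, 359.0]] [[739.9, -213.8], [606.9, -124.0], [605.7, -49.9], [737.5, -108.9]] [ 672.5  -124.15   16.  ]
rect (188.0, 109.0) [[228.0, 359.0], [228.0, 250.0], [416.0, 250.0], [416.0, 359.0]] [[734.5, 6.4], [572.6, 38.1], [570.9, 152.0], [729.5, 183.4]] [651.875  94.975  16.   ]
rect (239.0, 464.0) [[91.0, 120.0], [555.0, 120.0], [555.0, 359.0], [91.0, 359.0]] [[486.4, -3.5], [484.8, 193.2], [725.5, 310.4], [737.9, -125.4]] [608.65   93.675  16.   ]
```

View pics/w5.png

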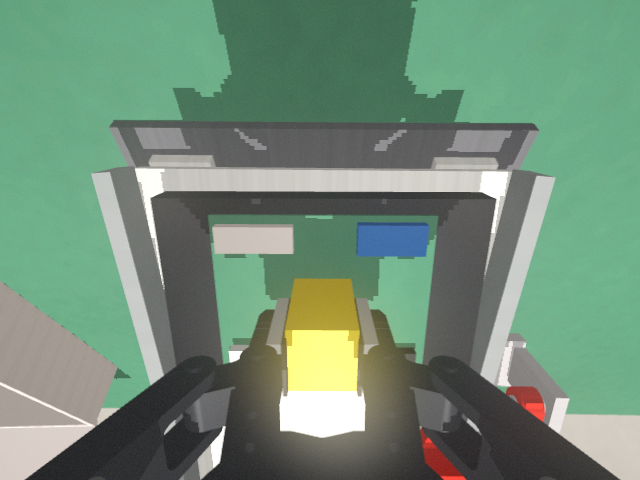

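The carrier lies on the bed between the flares: its rear edge is at row 192, columns 153–494, and it's centred between the guides (~133 and ~514). The red catch is at lower right, not touched.

```bash
python3 nudge.py '[[0,0,-0.7,-0.008,0,0,0],[0,0,0,0,0,0,0],[-3,0,0,0,0,0,0],[-5,0,0,0,0,0,0],[-4,0,0,0,0,0,0],[0,0,0,0,0,0,0]]' >/dev/null; python3 tgt.py
```

```text
TCP in bed [-101.     0.6   23.6] rot err(tool) [-0.003 -0.009  0.003] F bed [-8.9 -0.4  8.9] T [-0.09  2.27  0.03] q [ 0.12  0.78 -0.64  2.34  2.17  0.7  -0.82] w 25.3
```

```bash
python3 nudge.py '[[0,0,-0.6,0,0,0,0],[0,0,0,0,0,0,0]]' >/dev/null; python3 tgt.py;  python3 nudge.py '[[-3,0,0,0,0,0,0],[-3,0,0,0,0,0,0],[0,0,0,0,0,0,0]]' >/dev/null; python3 tgt.py
```

```text
TCP in bed [-97.2   0.4  23.3] rot err(tool) [-0.004 -0.003  0.002] F bed [-4.2 -0.8  3.2] T [0.12 1.41 0.17] q [ 0.12  0.78 -0.64  2.34  2.18  0.7  -0.82] w 25.0
TCP in bed [-90.5   0.6  23.3] rot err(tool) [-0.004 -0.002  0.001] F bed [-4.5  0.   1.4] T [0.21 1.48 0.12] q [ 0.12  0.77 -0.63  2.32  2.16  0.68 -0.8 ] w 25.0
```

```bash
python3 nudge.py '[[-3,0,0,0,0,0,0],[-3,0,0,0,0,0,0],[-3,0,0,0,0,0,0],[-3,0,0,0,0,0,0],[0,0,0,0,0,0,0]]' >/dev/null; python3 tgt.py;  python3 nudge.py '[[-3,0,0,0,0,0,0],[-3,0,0,0,0,0,0],[-3,0,0,0,0,0,0],[-3,0,0,0,0,0,0],[0,0,0,0,0,0,0]]' >/dev/null; python3 tgt.py
```

```text
TCP in bed [-78.9   0.6  23.3] rot err(tool) [-0.004 -0.002  0.001] F bed [-4.5 -0.7  1.7] T [0.27 1.56 0.18] q [ 0.12  0.76 -0.62  2.3   2.13  0.64 -0.76] w 25.3
TCP in bed [-67.    0.6  23.3] rot err(tool) [-0.004 -0.002  0.002] F bed [-5.7 -0.5  1.9] T [0.19 1.54 0.12] q [ 0.11  0.74 -0.6   2.27  2.1   0.61 -0.72] w 25.5
```

```bash
python3 nudge.py '[[-3,0,0,0,0,0,0],[-3,0,0,0,0,0,0],[-3,0,0,0,0,0,0],[-3,0,0,0,0,0,0],[-3,0,0,0,0,0,0],[-3,0,0,0,0,0,0],[0,0,0,0,0,0,0]]' >/dev/null; python3 tgt.py;  python3 nudge.py '[[-3,0,0,0,0,0,0],[-3,0,0,0,0,0,0],[-3,0,0,0,0,0,0],[-3,0,0,0,0,0,0],[-3,0,0,0,0,0,0],[-3,0,0,0,0,0,0],[0,0,0,0,0,0,0]]' >/dev/null; python3 tgt.py 50 0 23
```

```text
TCP in bed [-48.9   0.6  23.3] rot err(tool) [-0.004 -0.002  0.002] F bed [-5.5  0.   1.9] T [0.21 1.47 0.15] q [ 0.1   0.72 -0.57  2.23  2.05  0.56 -0.66] w 25.2
TCP in bed [-30.9   0.7  23.3] rot err(tool) [-0.004 -0.002  0.002] F bed [-6.1 -0.2  2.4] T [0.29 1.62 0.12] q [ 0.09  0.7  -0.54  2.18  1.99  0.51 -0.59] w 25.3
delta tool [-80.9  -0.8   0.2]
```

```bash
python3 nudge.py '[[-3,0,0,0,0,0,0],[-3,0,0,0,0,0,0],[-3,0,0,0,0,0,0],[-3,0,0,0,0,0,0],[-3,0,0,0,0,0,0],[-3,0,0,0,0,0,0],[-3,0,0,0,0,0,0],[-3,0,0,0,0,0,0],[0,0,0,0,0,0,0]]' >/dev/null; python3 tgt.py;  python3 nudge.py '[[-3,0,0,0,0,0,0],[-3,0,0,0,0,0,0],[-3,0,0,0,0,0,0],[-3,0,0,0,0,0,0],[-3,0,0,0,0,0,0],[-3,0,0,0,0,0,0],[-3,0,0,0,0,0,0],[-3,0,0,0,0,0,0],[-3,0,0,0,0,0,0],[0,0,0,0,0,0,0]]' >/dev/null; python3 tgt.py 50 0 23; python3 look.py w6
```

```text
TCP in bed [-7.1  0.8 23.3] rot err(tool) [-0.004 -0.002  0.002] F bed [-5.2 -0.4  3.3] T [0.23 1.63 0.16] q [ 0.06  0.68 -0.49  2.13  1.89  0.45 -0.48] w 25.2
TCP in bed [19.7  0.8 23.3] rot err(tool) [-0.005 -0.002  0.002] F bed [-6.  -0.2  4. ] T [0.31 1.73 0.13] q [ 0.03  0.66 -0.43  2.06  1.75  0.38 -0.33] w 25.4
delta tool [-30.3  -0.9   0.3]
[ 0.03  0.66 -0.43  2.06  1.75  0.38 -0.33] [659.4  95.8 138.1] [-3.136  0.521 -3.134]
yellow [320.2 360.2] [ 287  330   70   60 3915] [888.2  95.9  61. ]
rect (84.0, 187.0) [[228.0, 275.0], [415.0, 275.0], [415.0, 359.0], [228.0, 359.0]] [[796.6, 6.8], [794.6, 186.2], [987.9, 224.7], [991.9, -30.6]] [892.75   96.775  16.   ]
rect (359.0, 639.0) [[-0.0, 0.0], [639.0, 0.0], [639.0, 359.0], [0.0, 359.0]] [[570.7, -60.5], [568.8, 249.0], [982.1, 524.6], [995.6, -343.5]] [779.3  92.4  16. ]
```

View pics/w6.png

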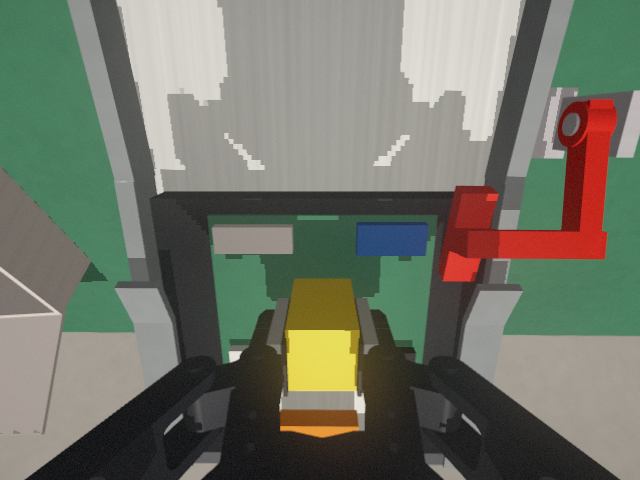

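The picture shows the carrier sliding under the lips, rear edge at row 192. The red catch is riding on its top at (470,190–280).

```bash
cat > red.py <<'E'
from tgt import *
im=viewer.get_image('wrist');h=cv2.cvtColor(im,cv2.COLOR_BGR2HSV)
m=((h[...,0]<8)|(h[...,0]>172))&(h[...,1]>170)&(h[...,2]>60);m[:,:420]=0
b=max(blobs(m,100),key=lambda t:t[1][4]);r=np.where(m[:,440:500].any(1))[0];print('red',b[0],b[1].tolist(),'tooth rows',r.min(),r.max());rep()
E
python3 nudge.py '[[-3,0,0,0,0,0,0],[-3,0,0,0,0,0,0],[-3,0,0,0,0,0,0],[-3,0,0,0,0,0,0],[-3,0,0,0,0,0,0],[-3,0,0,0,0,0,0],[-3,0,0,0,0,0,0],[0,0,0,0,0,0,0]]' >/dev/null; python3 red.py; python3 nudge.py '[[-2,0,0,0,0,0,0],[-2,0,0,0,0,0,0],[-1,0,0,0,0,0,0],[0,0,0,0,0,0,0]]' >/dev/null; python3 red.py;python3 nudge.py '[[-1,0,0,0,0,0,0],[-1,0,0,0,0,0,0],[-1,0,0,0,0,0,0],[0,0,0,0,0,0,0]]' >/dev/null; python3 red.py
```

```text
red [552.8 147.6] [444, 30, 191, 206, 14243] tooth rows 131 235
TCP in bed [40.7  0.8 23.3] rot err(tool) [-0.005 -0.002  0.002] F bed [-5.9 -0.6  4.8] T [0.3  1.59 0.13] q [ 0.02  0.66 -0.4   2.01  1.62  0.36 -0.18] w 25.1
red [554.6 136.8] [445, 17, 193, 211, 14766] tooth rows 121 227
TCP in bed [44.8  0.7 23.3] rot err(tool) [-0.005 -0.003  0.002] F bed [-7.8 -1.2  7.6] T [0.26 1.94 0.22] q [ 0.02  0.66 -0.39  2.    1.58  0.35 -0.14] w 25.3
red [554.8 133. ] [445, 12, 193, 213, 14894] tooth rows 117 224
TCP in bed [46.   0.7 23.4] rot err(tool) [-0.005 -0.006  0.003] F bed [-11.4  -0.7  10. ] T [0.22 2.67 0.15] q [ 0.02  0.66 -0.39  1.99  1.56  0.35 -0.12] w 25.2
```

```bash
python3 nudge.py '[[-1,0,-0.4,0,0,0,0],[-1,0,0,0,0,0,0],[-1,0,0,0,0,0,0],[0,0,0,0,0,0,0]]' >/dev/null; python3 red.py; python3 nudge.py '[[-1,0,0,0,0,0,0],[-1,0,0,0,0,0,0],[-1,0,0,0,0,0,0],[0,0,0,0,0,0,0]]' >/dev/null; python3 red.py
```

```text
red [555.4 127.5] [446, 5, 193, 216, 15119] tooth rows 112 220
TCP in bed [47.9  0.8 23.6] rot err(tool) [-0.005 -0.008  0.002] F bed [-12.8  -0.4   9. ] T [0.25 3.   0.05] q [ 0.02  0.66 -0.39  1.98  1.54  0.35 -0.1 ] w 25.1
red [556.5 121.5] [446, 0, 194, 216, 15278] tooth rows 106 215
TCP in bed [50.   0.8 23.6] rot err(tool) [-0.005 -0.009  0.002] F bed [-14.1  -0.4  11.7] T [0.27 3.34 0.07] q [ 0.02  0.66 -0.4   1.98  1.51  0.36 -0.07] w 25.5
```

```bash
python3 nudge.py '[[-1,0,-0.4,0,0,0,0],[-1,0,0,0,0,0,0],[0,0,0,0,0,0,0]]' >/dev/null; python3 red.py; python3 nudge.py '[[-1,0,0,0,0,0,0],[-0.5,0,0,0,0,0,0],[0,0,0,0,0,0,0]]' >/dev/null; python3 red.py
```

```text
red [556.4 116.5] [447, 0, 193, 209, 15228] tooth rows 98 208
TCP in bed [52.9  0.7 23.6] rot err(tool) [-0.005 -0.008  0.002] F bed [-12.3   0.1   7.3] T [0.36 2.97 0.06] q [ 0.03  0.66 -0.4   1.97  1.5   0.36 -0.06] w 25.3
red [556.4 116.2] [447, 0, 193, 209, 15216] tooth rows 98 208
TCP in bed [52.9  0.7 23.7] rot err(tool) [-0.005 -0.01   0.002] F bed [-15.6  -0.3   9.1] T [ 0.35  3.56 -0.02] q [ 0.03  0.66 -0.4   1.97  1.49  0.36 -0.05] w 25.3
```

```bash
python3 nudge.py '[[-0.7,0,-0.4,0,0,0,0],[-0.5,0,0,0,0,0,0],[0,0,0,0,0,0,0]]' >/dev/null; python3 red.py; python3 nudge.py '[[-0.7,0,0,0,0,0,0],[-0.5,0,0,0,0,0,0],[0,0,0,0,0,0,0]]' >/dev/null; python3 red.py
```

```text
red [547.9 107.7] [440, 0, 200, 188, 13145] tooth rows 86 187
TCP in bed [55.6  0.8 23.7] rot err(tool) [-0.005 -0.008  0.002] F bed [-10.9   0.5   3.7] T [0.36 2.92 0.02] q [ 0.03  0.66 -0.4   1.96  1.48  0.36 -0.04] w 25.2
red [547.4 107. ] [440, 0, 200, 187, 13109] tooth rows 85 186
TCP in bed [56.1  0.8 23.8] rot err(tool) [-0.005 -0.009  0.002] F bed [-12.9   0.7   4.4] T [0.42 3.29 0.04] q [ 0.03  0.66 -0.4   1.96  1.47  0.36 -0.03] w 25.3
```

The catch has dropped: the tooth end went from row 208 to 187, behind the rear edge at row 192. Next I'll unload and release.

```bash
python3 nudge.py '[[1,0,0,0,0,0,0],[1,0,0,0,0,0,0],[1,0,0,0,0,0,0],[0.5,0,0,0,0,0,0],[0,0,0,0,0,0,0]]' >/dev/null; python3 red.py; python3 nudge.py '[[0.5,0,0,0,0,0,0],[0.5,0,0,0,0,0,0],[0,0,0,0,0,0,0]]' >/dev/null; python3 red.py; python3 look.py w7
```

```text
red [547.8 107.3] [440, 0, 200, 187, 13173] tooth rows 85 186
TCP in bed [55.9  0.8 23.7] rot err(tool) [-0.005 -0.004  0.001] F bed [-8.3  1.8 -3.8] T [0.48 2.56 0.01] q [ 0.03  0.66 -0.4   1.97  1.5   0.36 -0.05] w 25.0
red [547.7 107.1] [439, 0, 201, 187, 13172] tooth rows 85 186
TCP in bed [56.4  0.7 24. ] rot err(tool) [-0.004 -0.002  0.001] F bed [-8.   2.8 -5.3] T [ 0.6   2.56 -0.02] q [ 0.03  0.66 -0.4   1.97  1.5   0.35 -0.06] w 25.3
[ 0.03  0.66 -0.4   1.97  1.5   0.35 -0.06] [690.8  95.8 157. ] [-3.136  0.521 -3.135]
yellow [320.9 361.3] [ 287  330   70   62 4058] [967.3  96.5  61. ]
rect (187.0, 84.0) [[228.0, 359.0], [228.0, 275.0], [415.0, 275.0], [415.0, 359.0]] [[1067.2, -42.5], [854.0, -1.5], [852.1, 194.5], [1063.5, 236.5]] [959.2   96.75  16.  ]
rect (359.0, 639.0) [[-0.0, 0.0], [639.0, 0.0], [639.0, 359.0], [0.0, 359.0]] [[607.2, -74.8], [605.4, 263.4], [1057.8, 564.7], [1070.5, -384.0]] [835.225  92.325  16.   ]
```

View pics/w7.png

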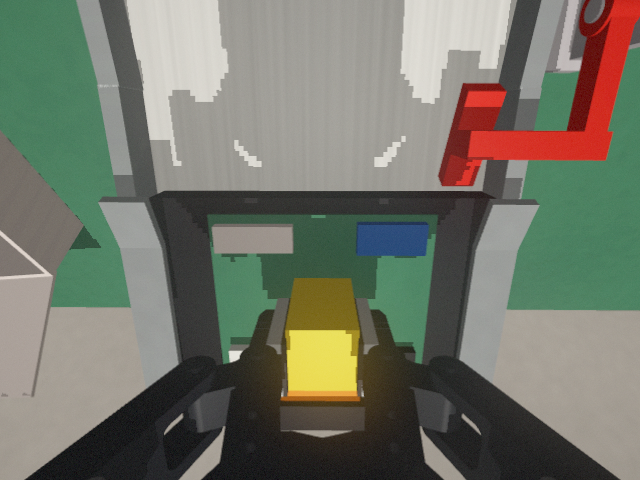

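The picture shows the red tooth dropped on the bed behind the carrier, its end at row 186, with the carrier's rear edge at row 192.

```bash
python3 nudge.py '[[1,0,0.4,0,0,0,0],[1,0,0.4,0,0,0,0],[1,0,0,0,0,0,0],[0,0,0,0,0,0,0]]' >/dev/null; python3 red.py; python3 nudge.py '[[1,0,0,0,0,0,0],[1,0,0,0,0,0,0],[0,0,0,0,0,0,0]]' >/dev/null; python3 red.py
```

```text
red [548.5 109.3] [439, 0, 201, 189, 13312] tooth rows 88 188
TCP in bed [54.9  0.7 23.9] rot err(tool) [-0.004  0.     0.001] F bed [-7.6  2.  -4.8] T [0.53 2.3  0.05] q [ 0.02  0.66 -0.39  1.97  1.53  0.35 -0.09] w 25.3
red [549.6 112. ] [439, 0, 201, 194, 13481] tooth rows 94 193
TCP in bed [52.9  0.7 23.8] rot err(tool) [-0.005  0.     0.001] F bed [-6.2  1.8 -3.2] T [0.62 2.12 0.01] q [ 0.02  0.66 -0.39  1.98  1.54  0.35 -0.1 ] w 25.3
```

```bash
python3 nudge.py '[[0.5,0,0,0,0,0,28],[0,0,0,0,0,0,32],[0,0,0,0,0,0,45],[0,0,0,0,0,0,55],[0,0,0,0,0,0,55],[0,0,0,0,0,0,55]]' >/dev/null; python3 red.py;  python3 nudge.py '[[0,0,-5,0,0,0,55],[0,0,-15,0,0,0,55],[0,0,-25,0,0,0,55],[0,0,-30,0,0,0,55],[0,0,-15,0,0,0,55],[0,0,0,0,0,0,55],[0,0,0,0,0,0,55]]'; python3 red.py; python3 look.py w8 | head -1
```

```text
red [551.6 112.5] [441, 0, 199, 194, 13459] tooth rows 95 193
TCP in bed [52.2  0.2 23.7] rot err(tool) [-0.005 -0.     0.001] F bed [ 0.6  0.  -0.7] T [0.07 0.53 0.01] q [ 0.02  0.66 -0.39  1.98  1.55  0.35 -0.1 ] w 54.9
clock: 41.95
eef_pos: [642.3, 95.3, 232.5]
tool_rot: [-3.136, 0.524, -3.136]
force: [0.4, 0.4, 0.1]
width: 55.2
gripper_force: 0.0
red [470.5 112.3] [420, 47, 88, 121, 3450] tooth rows 47 150
TCP in bed [ 51.7   0.4 113.1] rot err(tool) [-0.006 -0.001  0.001] F bed [ 0.4 -0.2 -0.6] T [-0.02  0.59  0.02] q [ 0.09  0.49 -0.5   2.03  1.21  0.4   0.2 ] w 55.1
[ 0.09  0.49 -0.5   2.03  1.21  0.4   0.2 ] [642.3  95.2 231.8] [-3.136  0.523 -3.136]
```

View pics/w8.png

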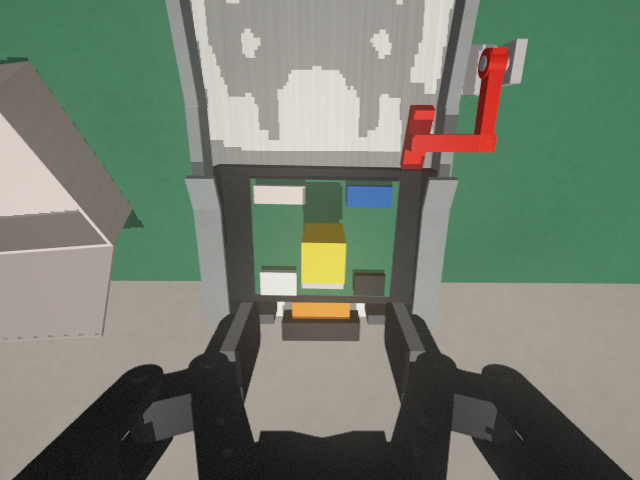

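The gripper is clear. The carrier sits between the guides, with the tooth end at (412,167) against its rear edge at row 165 and the orange buffer at its nose. I'll back away and compare the catch with its starting look from the fixed cameras.

```bash
python3 nudge.py '[[0,0,-30,0,0,0,55],[0,0,-30,0,0,0,55],[0,0,-20,0,0,0,55],[0,-40,0,0,0,0,55],[0,-40,0,0,0,0,55],[0,-40,0,0,0,0,55],[0,-40,0,0,0,0,55],[0,-40,0,0,0,0,55],[0,0,0,0,0,0,55],[0,0,0,0,0,0,55]]'
python3 - <<'E'
from tgt import *
def red(im,x0,y0,x1,y1):
    h=cv2.cvtColor(im,cv2.COLOR_BGR2HSV)[y0:y1,x0:x1];m=((h[...,0]<6)|(h[...,0]>172))&(h[...,1]>150)&(h[...,2]>90);return m
for n,b in (('top',(230,180,275,235)),('scene',(335,275,385,305))):
    im=viewer.get_image(n);cv2.imwrite(f'pics/{n}1.png',im);a=red(cv2.imread(f'pics/{n}0.png'),*b);c=red(im,*b)
    print(n,a.sum(),c.sum(),'both',(a&c).sum(),np.argwhere(a).mean(0).round(2),np.argwhere(c).mean(0).round(2))
    if n=='top':i=im
s=cv2.imread('pics/scene1.png')
cv2.imwrite('pics/fin.png',np.hstack([cv2.resize(i[130:280,230:350],None,fx=3,fy=3,interpolation=2),cv2.resize(s[225:375,250:390],None,fx=3,fy=3,interpolation=2)]))
E
```

```text
clock: 43.05
eef_pos: [602.6, -106.3, 301.3]
tool_rot: [-3.138, 0.522, -3.141]
force: [0.2, 1.2, 0.2]
width: 54.9
gripper_force: 0.0
top 191 202 both 190 [31.78 21.83] [31.6  22.18]
scene 142 142 both 142 [15.4  23.43] [15.4  23.43]
```

View pics/fin.png

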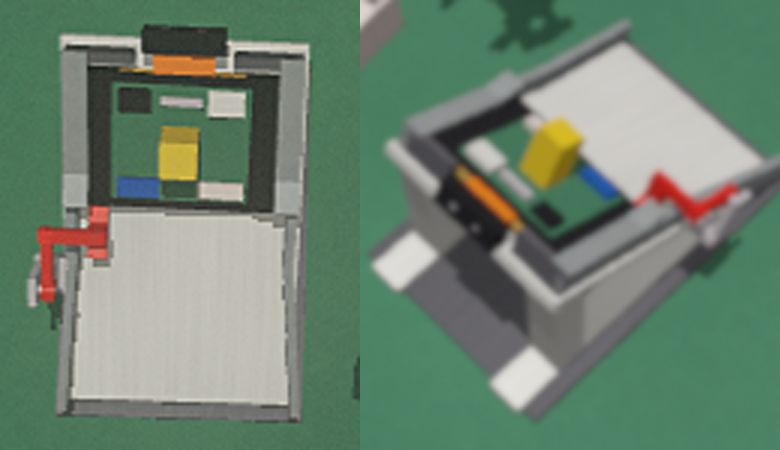

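The final picture shows the carrier in the dock with its nose on the buffer. The catch sits exactly where it was when dropped (scene mask identical), so I'm handing in.

```bash
python3 -c "
from cell import ctrl, viewer, finish_job
print(finish_job())"
```

```text
the job is handed in; nothing more can be done
None
```

The carrier is locked in the dock with the catch dropped behind it, the gripper is clear, and the job was handed in at about 43 s; the hand-in gave no verdict, and I had to set the carrier down once and re-grip it the other way round, since the arm could not lean back far enough with the first grip.

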